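Pack the glaze test tiles into the latched tile carrier

ROBOT

A 6-joint arm with a two-finger parallel gripper is mounted at the origin on a cart in front of the work surface, level with it; the furniture and walls round the work are solid. World frame = base frame: x ahead of the robot, y to its left, z up, the work surface at z = 0. Lengths are in m, angles in rad, forces in N, time in s.
With the tool pointing down it reaches from about 0.225 to 0.875 m from the base axis. Payload 3.4 kg.
Tool frame: the origin (TCP) lies at the very end of the fingers, on their centre line; the grasp point (between the pads) lies 19 mm behind it; z points along the fingers, y is the line along which they close (so a half turn about z gives the same grasp; the last joint's range is limited). The gripper opens to 85 mm and grips with 20 to 120 N. Pads are 22 mm wide; open, the fingers measure 114 mm over their backs; the gripper's body (76 mm by 85 mm) begins 54 mm behind the grasp point. The pads swing forward as they close: fully open they stand 13 mm farther back than shut.
Start: joints at [-1.35, 0.276, 1.505, -0, 1.361, -0.121], TCP at [0.193, -0.542, 0.231] pointing down, gripper open.
Joint ranges: [-2.89, 2.89], [-0.75, 2.08], [0.22, 2.7], [-1.18, 4.32], [0.11, 2.71], [-2.7, 2.7]. Speed limits (rad/s): [2.57, 2.57, 3.14, 3.14, 3.14, 3.14].

INTERFACE

Orientations are given as a unit quaternion [w, x, y, z].
In Python, from rig import manip, get_image, camera_info gives the robot as it stands. The module is installed in compiled form; this text tells all that it offers.
- The arm moves only by the shell command python3 -m crank 'ROWS' [FORCE]. ROWS is a JSON object of lists of equal length, an entry for each row: "translation": the shift along the tool's x, y, z in mm, a list of three; "roll": the turn about the tool's z in rad; "fingers": the opening, from 0 (shut) to 1 (fully open). A call has 1 to 8 rows; each row shifts and turns the commanded pose from where the row before left it, along the tool's axes as they then stand; what a row does not reach is not made up. A row lasts 1/10 s, in which the tool goes at most 50 mm and 8.59 degrees, less where a joint would pass 70% of its speed; a pose out of reach is approached as far as the arm can. A call is refused whole if a number of a shift passes 50 or a number of a turn 0.15, either way. A call with a gripper value outside its range is refused whole. The fingers move at their own pace and stop on an object; FORCE is the grip in N (left out, the last holds). Time passes only in rows, so rows that do not move let the fingers close. It gives the time, the measured TCP pose, the force, the opening and the grip force at its end, in the units of the state.
- manip.get_state(): the state, without advancing time (a new reading comes with each control period).
- get_image(name): name is "scene" or "top" or "wrist"; returns the picture (480x640x3 uint8, blue, green, red); there is no depth.
- camera_info(name): a dict with "mtx" (3x3 intrinsics, pixels), "D" ([k1, k2, p1, p2, k3] as OpenCV has them; the pictures are not rectified), "rvec" (rotation vector, rad) and "tvec" (3), from world to camera coordinates, as OpenCV has them. Camera axes: x right, y down, z forward; pixel columns grow to the right and rows downward; lengths in m; the calibration is good to about 2 mm. A picture is of the moment at which its call begins: read the wrist's pose just before it. camera_info takes no time and is no camera call; for the wrist camera it gives the pose at the moment of the call.
- manip.sign_off(): hands the job in; it is judged then, once.
The state is a dict: "clock": time; "qpos": joint angles; "qd": joint speeds; "effort": joint torques, N m; "position": TCP position; "ee_rot": TCP orientation; "contact_force": force on the tool from outside, world axes, zero at the start; "moment": the same for the moment, N m; "width": finger opening in m; "gripper_force": force on a finger pad.
Only numpy, scipy, OpenCV 4.12 (cv2) and the standard library are available. Lean on these libraries where they do the work, as an engineer would, in place of code of your own. Each camera call takes 0.05 s, during which the arm holds its last target. There are 200 camera calls.

TASK

Pack the loose glaze test tiles away in their carrier: squeeze the two side buttons on the cover's grip together to free its latches, lift the cover off and stand it on the table, then stack every tile flat on the middle of the carrier's base in one square pile, edges flush, the long sides running from keeper to keeper. Put the cover back over the pile, right down on the base with both latches sprung out under their keepers, and do not knock over the cups or the vase.

Things in the scene. Friction and masses are not known exactly. Their poses are not given: they have to be found in the camera images.
- carrier: base of the tile carrier: plywood board 104 (x) x 156 (y) x 14 mm on feet, fixed to the table. Origin: centre of its underside, on the table; z up. Its flat top, 14 mm above the table, has a 50 x 73 mm grey felt pad in the middle where the tiles are piled, their 68 mm side along the board's y
- keeper_a (a point): keeper at the board's +y end, 60 mm from its middle: a staple of 6 mm round wire, two posts 26 mm apart inside (along x) joined by a bar along x; bar underside 14 mm and top 20 mm above the board. This point: centre of the bar
- keeper_b (a point): the same keeper at the board's -y end
- cover: cover: grey sheet-metal hood 63 (x) x 86 (y) x 58 mm, open below, inside 55 x 78 x 54 mm, about 0.4 kg, latches reaching 62 mm from its middle in +y and -y. Origin: centre of its open underside; z up. In use, and at the start, it stands latched on the board, origin 14 mm above the carrier's, axes along the carrier's (a half turn makes no difference). Off the board it stands on its rim
- cover_grip (a point): centre of the top of the black grip (28 x 32 mm, 36 mm high) on the cover, 94 mm above the rim; a latch button stands at its +y and its -y side
- latch_a (a joint): how far the +y button is pressed in, m: 0 out (latched), 0.0075 fully in. Button, leg and hook are one sliding piece; the 22 mm wide hook lies 6 mm out under the keeper's bar. Above 0.006 it is clear of the bar by 1.5 mm or more. Spring 2.4 N out, 4.7 N fully in. The hooks are bevelled below, so they also click in when the cover is pressed down with 20 to 25 N
- latch_b (a joint): the same for the -y button
- latch_a_button (a point): middle of the outer face of the +y button, a ribbed grey block 24 mm wide (x), 62 to 92 mm above the cover's rim; this point is 77 mm above the rim and 27 mm from the middle when out. The two faces are 54 mm apart out, 39 mm fully in. Fingertips must stay above 62 mm (latch tongues). Pinched fully in, the buttons are also the hold to lift the cover by
- latch_b_button (a point): the same for the -y button
- tile_1: fired glaze test tile, a flat slab 68 x 45 x 9.8 mm with square edges, 0.055 kg, loose on the table. Origin: centre of its underside as it lies at the start; x along the 68 mm, y along the 45 mm, z up. 3 to 5 tiles are there in a run; the others are absent: they have no pose from the start
- tile_2: fired glaze test tile, a flat slab 68 x 45 x 9.8 mm with square edges, 0.055 kg, loose on the table. Origin: centre of its underside as it lies at the start; x along the 68 mm, y along the 45 mm, z up. 3 to 5 tiles are there in a run; the others are absent: they have no pose from the start
- tile_3: fired glaze test tile, a flat slab 68 x 45 x 9.8 mm with square edges, 0.055 kg, loose on the table. Origin: centre of its underside as it lies at the start; x along the 68 mm, y along the 45 mm, z up. 3 to 5 tiles are there in a run; the others are absent: they have no pose from the start
- tile_4: fired glaze test tile, a flat slab 68 x 45 x 9.8 mm with square edges, 0.055 kg, loose on the table. Origin: centre of its underside as it lies at the start; x along the 68 mm, y along the 45 mm, z up. 3 to 5 tiles are there in a run; the others are absent: they have no pose from the start
- tile_5: fired glaze test tile, a flat slab 68 x 45 x 9.8 mm with square edges, 0.055 kg, loose on the table. Origin: centre of its underside as it lies at the start; x along the 68 mm, y along the 45 mm, z up. 3 to 5 tiles are there in a run; the others are absent: they have no pose from the start
- cup_tall: bystander: unglazed cup, 67 mm wide, 64 mm high, origin under its centre
- cup_low: bystander: unglazed cup, 68 mm wide, 60 mm high, origin under its centre
- bud_vase: bystander: unglazed narrow-necked vase, 70 mm wide, 112 mm high, origin under its centre
- rib: bystander: kidney-shaped wooden rib 54 x 92 x 8 mm, flat, origin under its centre
- eraser: bystander: eraser block 22 x 45 x 12 mm, origin under its centre
- tape: bystander: roll of tape 104 mm wide, 25 mm high, origin under its centre
Not all that is in view belongs to the job. Leave any orange look-alike of the tile_3 alone.

How it is judged:
On the way, in this order (a step that is already met when the one before it is completed fails the run):
1. both side buttons are squeezed in and the cover is lifted at least 30 mm off the base by them (value of joint each of latch_a, latch_b above 0.005 m and z of cover in the frame of carrier above 0.044 m), for 0.1 s.
2. the cover stands on the table, clear of the carrier (height (world z) of cover below 0.008 m and angle between cover's own z axis and vertical below 0.1 rad and horizontal distance between cover and carrier above 0.08 m and linear speed of cover below 0.02 m/s and contact force between the fingers and cover below 0.1 N), for 0.2 s.
3. every tile lies flat in one square pile on the middle of the base, with the cover still off (x of tile_1 in the frame of carrier between -0.006 and 0.006 m and y of tile_1 in the frame of carrier between -0.006 and 0.006 m and z of tile_1 in the frame of carrier between 0.011 and 0.068 m and angle between the z axis of each of tile_1, tile_2, tile_3, tile_4, tile_5 and the z axis of carrier, either way round below 0.05 rad and angle between the x axis of each of tile_1, tile_2, tile_3, tile_4, tile_5 and the y axis of carrier, either way round below 0.08 rad and linear speed of each of tile_1, tile_2, tile_3, tile_4, tile_5 below 0.02 m/s and x of tile_2 in the frame of carrier between -0.006 and 0.006 m and y of tile_2 in the frame of carrier between -0.006 and 0.006 m and z of tile_2 in the frame of carrier between 0.011 and 0.068 m and x of tile_3 in the frame of carrier between -0.006 and 0.006 m and y of tile_3 in the frame of carrier between -0.006 and 0.006 m and z of tile_3 in the frame of carrier between 0.011 and 0.068 m and x of tile_4 in the frame of carrier between -0.006 and 0.006 m and y of tile_4 in the frame of carrier between -0.006 and 0.006 m and z of tile_4 in the frame of carrier between 0.011 and 0.068 m and x of tile_5 in the frame of carrier between -0.006 and 0.006 m and y of tile_5 in the frame of carrier between -0.006 and 0.006 m and z of tile_5 in the frame of carrier between 0.011 and 0.068 m and horizontal distance between cover and carrier above 0.08 m), for 0.2 s.
At the end, for the whole second after the job is handed in: every tile lies flat on the carrier in one pile, each centre within 6 mm of the carrier's centre lines and its long side within 0.08 rad of the carrier's y; the cover is down on the base (height within 3 mm, centre within 4 mm, level) with both latch buttons fully out (under 2 mm), all at rest (x of tile_1 in the frame of carrier between -0.006 and 0.006 m and y of tile_1 in the frame of carrier between -0.006 and 0.006 m and z of tile_1 in the frame of carrier between 0.011 and 0.068 m and angle between the z axis of each of tile_1, tile_2, tile_3, tile_4, tile_5 and the z axis of carrier, either way round below 0.05 rad and angle between the x axis of each of tile_1, tile_2, tile_3, tile_4, tile_5 and the y axis of carrier, either way round below 0.08 rad and linear speed of each of tile_1, tile_2, tile_3, tile_4, tile_5, cover below 0.02 m/s and x of tile_2 in the frame of carrier between -0.006 and 0.006 m and y of tile_2 in the frame of carrier between -0.006 and 0.006 m and z of tile_2 in the frame of carrier between 0.011 and 0.068 m and x of tile_3 in the frame of carrier between -0.006 and 0.006 m and y of tile_3 in the frame of carrier between -0.006 and 0.006 m and z of tile_3 in the frame of carrier between 0.011 and 0.068 m and x of tile_4 in the frame of carrier between -0.006 and 0.006 m and y of tile_4 in the frame of carrier between -0.006 and 0.006 m and z of tile_4 in the frame of carrier between 0.011 and 0.068 m and x of tile_5 in the frame of carrier between -0.006 and 0.006 m and y of tile_5 in the frame of carrier between -0.006 and 0.006 m and z of tile_5 in the frame of carrier between 0.011 and 0.068 m and x of cover in the frame of carrier between -0.004 and 0.004 m and y of cover in the frame of carrier between -0.004 and 0.004 m and z of cover in the frame of carrier between 0.011 and 0.017 m and angle between the z axis of cover and the z axis of carrier, either way round below 0.04 rad and angle between the y axis of cover and the y axis of carrier, either way round below 0.06 rad and value of joint each of latch_a, latch_b below 0.002 m); the robot touches nothing.
It fails at once if a cup or the bud vase is knocked over (angle between any of cup_tall, cup_low, bud_vase's own z axis and vertical above 0.6 rad).
Of tile_1, tile_2, tile_3, tile_4, tile_5 only 3 to 5 are there at a start; the rules pass over those that are not, and their reading is None.
At some moment in a run one of tile_1, tile_2, tile_3, tile_4, tile_5 may be knocked a few centimetres aside while the robot is not near it.
Once in a run the grip may slacken for a moment while it holds something.
It also fails if it takes over 210 s, if anything falls off the work surface, if the arm or the gripper's body presses on something with over 40 N, if the wrist force passes 120 N, or if a joint passes its speed limit or range.

## Working session

There is one attempt and no reset: what is moved stays moved. The work goes in short steps, Python scripts to look and compute and a shell command to move; the robot and the scene stay as the last step left them, time stands still between calls to the robot, and variables do not carry over. Pictures are saved under pics/ and viewed, at most 14 in all, crops included, and the job is handed in when it is done.

```bash
mkdir -p pics; python3 - <<'E'
from rig import manip, get_image, camera_info
import cv2
for n in ("top","scene"):
    im=get_image(n); cv2.imwrite(f"pics/{n}0.png",im)
    c=camera_info(n); print(n,c)
print(manip.get_state())
E
```

```text
top {'mtx': array([[448.19009842,   0.        , 320.30613362],
       [  0.        , 448.19009842, 237.01953911],
       [  0.        ,   0.        ,   1.        ]]), 'D': array([-0.11441065,  0.        ,  0.        ,  0.        ,  0.        ]), 'rvec': array([ 2.12730164, -2.1262825 ,  0.16875466]), 'tvec': array([0.06016493, 0.5741082 , 1.10405644])}
scene {'mtx': array([[539.30367232,   0.        , 315.94219485],
       [  0.        , 539.30367232, 247.47883466],
       [  0.        ,   0.        ,   1.        ]]), 'D': array([-0.13385091,  0.        ,  0.        ,  0.        ,  0.        ]), 'rvec': array([ 0.96703716, -2.11667186,  1.31205357]), 'tvec': array([0.40712689, 0.25007703, 1.21008087])}
{'clock': 0.1, 'qpos': array([-1.34997491e+00,  2.76556790e-01,  1.50603136e+00, -8.21556433e-06,
        1.36072774e+00, -1.21000150e-01]), 'qd': array([ 0.00084446, -0.00177211, -0.00278671, -0.00232079, -0.00021691,
        0.00033864]), 'effort': array([ 1.94466309e-03, -4.17699373e+01, -2.46404243e+01, -1.88813242e-04,
        5.78376421e-03, -2.72183364e-06]), 'position': array([ 0.19262594, -0.54125403,  0.23050206]), 'ee_rot': array([-8.60344687e-04,  9.85429758e-01,  1.70080717e-01, -4.69977873e-05]), 'contact_force': array([ 0.31479212,  0.41858777, -0.37977947]), 'moment': array([0.01275728, 0.05643149, 0.00098863]), 'gripper_force': 0.0, 'width': 0.08573107837099324}
```

View pics/top0.png

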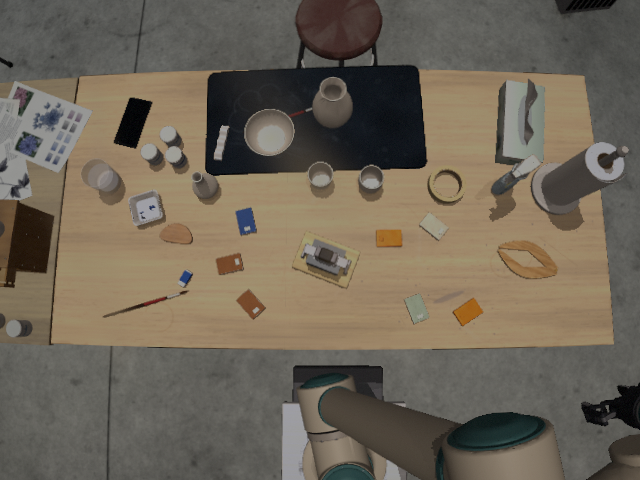

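View pics/scene0.png

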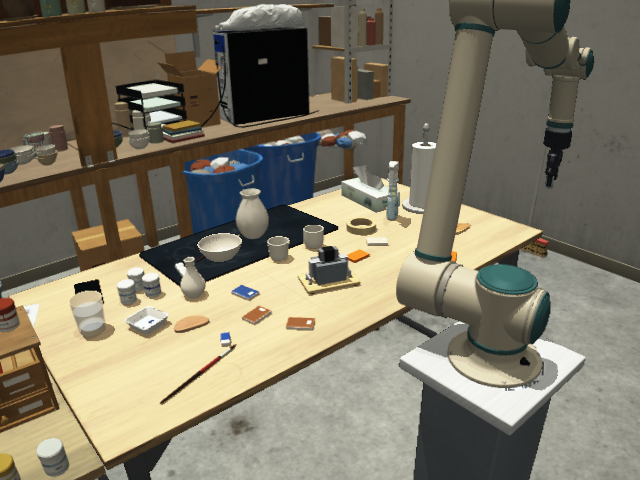

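The top view shows seven flat slabs. By pixel: blue (246,221), rust (230,264) and (251,304), orange (389,238) and (468,312), pale green (433,227) and (417,308). The carrier is at (326,258). I'll measure the slab sizes and enlarge them to tell tiles from look-alikes.

```bash
cat > h.py <<'E'
from rig import manip, get_image, camera_info
import cv2, numpy as np
from scipy.spatial.transform import Rotation as R
def ray(n,px,z,c=None):
    c=c or camera_info(n); p=cv2.undistortPoints(np.float32(px).reshape(-1,1,2),c["mtx"],c["D"]).reshape(-1,2)
    M=R.from_rotvec(np.ravel(c["rvec"])).as_matrix(); o=-M.T@np.ravel(c["tvec"])
    d=np.c_[p,np.ones(len(p))]@M
    return o+d*((z-o[2])/d[:,2])[:,None]
def tool():
    s=manip.get_state(); q=s["ee_rot"]; return s, R.from_quat([q[1],q[2],q[3],q[0]]).as_matrix()
def rectw(n,cnt,z,c=None):
    "min-area rect of contour cast on plane z: centre(m), long,short(mm), long-axis angle(deg)"
    w=ray(n,cnt.reshape(-1,2),z,c)[:,:2]*1000
    r=cv2.minAreaRect(w.astype(np.float32)); b=cv2.boxPoints(r)
    e=[b[1]-b[0],b[2]-b[1]]; e.sort(key=np.linalg.norm)
    return np.array(r[0])/1000,np.linalg.norm(e[1]),np.linalg.norm(e[0]),np.degrees(np.arctan2(e[1][1],e[1][0]))%180
E
python3 - <<'E'
from h import *
im=cv2.imread("pics/top0.png"); lab=cv2.cvtColor(im,cv2.COLOR_BGR2LAB).astype(int)
P=dict(blue=(246,221),rust1=(230,264),rust2=(251,304),or1=(389,238),or2=(468,312),pale1=(433,227),pale2=(417,308))
tiles=[]
for k,(u,v) in P.items():
    ref=np.median(lab[v-3:v+4,u-3:u+4].reshape(-1,3),0)
    w=np.zeros(im.shape[:2],np.uint8); sub=np.abs(lab-ref)[v-22:v+23,u-22:u+23]
    m=((sub[...,0]<45)&(np.hypot(sub[...,1],sub[...,2])<14)).astype(np.uint8); w[v-22:v+23,u-22:u+23]=m
    w=cv2.morphologyEx(w,cv2.MORPH_CLOSE,np.ones((5,5)))
    c=max(cv2.findContours(w,0,2)[0],key=cv2.contourArea)
    print(k,im[v,u],*[np.round(x,3) for x in rectw("top",c,0.0098)])
    tiles.append(cv2.resize(im[v-25:v+25,u-25:u+25],(200,200),interpolation=2))
u,v=326,258
tiles.append(cv2.resize(im[v-35:v+35,u-35:u+35],(200,200),interpolation=2))
cv2.imwrite("pics/crops.png",np.vstack([np.hstack(tiles[:4]),np.hstack(tiles[4:])]))
E
```

```text
blue [106  66  45] [0.626 0.263] 65.243 42.448 14.171
rust1 [ 42  73 116] [0.509 0.303] 69.398 50.262 104.195
rust2 [ 42  72 115] [0.404 0.245] 68.852 46.179 43.596
or1 [ 39 107 159] [ 0.578 -0.121] 66.907 43.227 89.988
or2 [ 28  99 159] [ 0.383 -0.326] 67.153 44.331 122.441
pale1 [129 151 159] [ 0.609 -0.243] 124.681 120.64 178.055
pale2 [119 140 133] [ 0.393 -0.192] 117.884 114.257 89.523
```

View pics/crops.png

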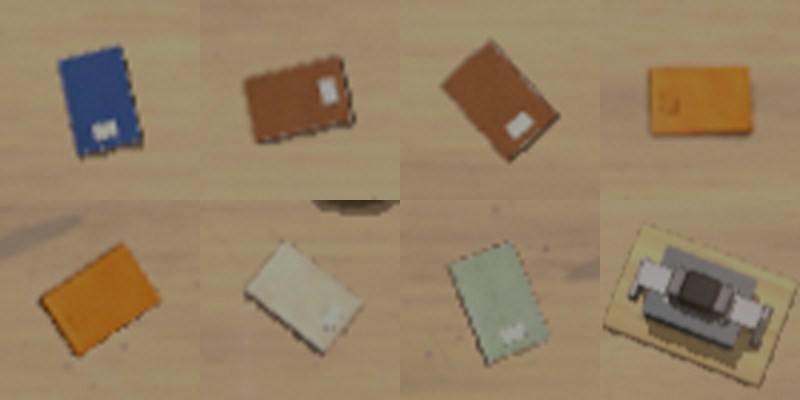

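The crop shows five slabs with a white label, which fit the tile description: blue (246,221), rust (230,264), rust (251,304), cream (433,227) and green (417,308). The two orange ones, (389,238) and (468,312), have no label. They are the look-alikes, so I leave them alone. The carrier is tilted, with its latches toward the left and right of the image.

```bash
cat >> h.py <<'E'
def plan(x,y,z,ang=None):
    "ang: wanted world direction (deg) of tool y, mod 180. Prints total shift in present tool axes (mm) and roll (rad)"
    s,M=tool(); d=M.T@(np.array([x,y,z])-s["position"])*1000
    a=np.degrees(np.arctan2(M[1,1],M[0,1])); out="shift %s"%np.round(d,1)
    if ang is not None:
        r=-((ang-a+90)%180-90)   # tool z down: positive roll turns clockwise seen from above
        out+=" roll %.3f (q6 %.2f; tool y now %.1f deg)"%(np.radians(r),s["qpos"][5],a)
    print(out,"pos",np.round(s["position"],4),"F",np.round(s["contact_force"],1),"w %.4f g %.1f t %.1f"%(s["width"],s["gripper_force"],s["clock"]))
E
python3 - <<'E'
from h import *
b=ray("top",[(307.8,231.8),(360,254.5),(347,287.8),(292,267.8)],.014)[:,:2]
print(b, b.mean(0), [np.linalg.norm(b[i]-b[i-1]) for i in range(4)])
a=(b[0]+b[3]-b[1]-b[2]); print(np.degrees(np.arctan2(a[1],a[0])))
c=camera_info("wrist"); s,M=tool()
Mc=R.from_rotvec(np.ravel(c["rvec"])).as_matrix(); o=-Mc.T@np.ravel(c["tvec"])
print("cam in tool",M.T@(o-s["position"]), "axes(cols) in tool\n",np.round(M.T@Mc.T,2), c["mtx"][0,0])
plan(b.mean(0)[0],b.mean(0)[1],.28,np.degrees(np.arctan2(a[1],a[0])))
E
```

```text
[[ 0.5942894   0.09417321]
 [ 0.5333613  -0.04383933]
 [ 0.44585727 -0.00889569]
 [ 0.49815763  0.13513288]] [0.5179164  0.04414277] [np.float64(0.10449407381316367), np.float64(0.15086316030948), np.float64(0.09422321258336444), np.float64(0.1532304040959)]
68.12647232556618
cam in tool [ 0.08409404  0.00025536 -0.1423089 ] axes(cols) in tool
 [[-0.   -0.95 -0.32]
 [ 1.   -0.   -0.  ]
 [ 0.   -0.32  0.95]] 347.3941958530742
shift [ 502.7 -442.6  -48.6] roll 0.724 (q6 -0.12; tool y now -70.4 deg) pos [ 0.1926 -0.5413  0.2305] F [ 0.3  0.4 -0.4] w 0.0857 g 0.0 t 0.1
```

```bash
python3 -m crank '{"translation":[[31,-28,-6],[31,-28,-6],[31,-28,-6],[31,-28,-6],[31,-28,-6],[31,-28,-6],[31,-28,-6],[31,-28,-6]],"roll":[0,0,0,0,0,0,0,0],"fingers":[1,1,1,1,1,1,1,1]}' 60
python3 -m crank '{"translation":[[31,-28,0],[31,-28,0],[31,-28,0],[31,-28,0],[31,-28,0],[31,-28,0],[31,-28,0],[31,-28,0]],"roll":[0,0,0,0,0,0,0,0],"fingers":[1,1,1,1,1,1,1,1]}'
python3 -m crank '{"translation":[[0,0,0],[0,0,0],[0,0,0],[0,0,0],[0,0,0],[0,0,0],[0,0,0]],"roll":[0.145,0.145,0.145,0.145,0.144,0,0],"fingers":[1,1,1,1,1,1,1]}'
python3 - <<'E'
from h import *
plan(.518,.044,.28,68.1); c=camera_info("wrist")
im=get_image("wrist"); cv2.imwrite("pics/w1.png",im)
print(c["rvec"],c["tvec"])
E
```

```text
clock: 0.9
position: [0.3516, -0.2458, 0.2793]
ee_rot: [-0.0, 0.985, 0.17, -0.0]
contact_force: [-0.1, 0.1, -0.4]
width: 0.0854
gripper_force: 0.0
clock: 1.7
position: [0.5102, 0.0483, 0.279]
ee_rot: [0.0, 0.985, 0.17, -0.0]
contact_force: [0.1, -1.2, 0.4]
width: 0.0853
gripper_force: 0.0
clock: 2.4
position: [0.5097, 0.0466, 0.279]
ee_rot: [0.0, 0.982, -0.188, -0.0]
contact_force: [-0.5, -0.3, -0.3]
width: 0.0849
gripper_force: 0.0
shift [ 8.7 -0.7 -1. ] roll 0.003 (q6 1.91; tool y now -111.7 deg) pos [0.5097 0.0466 0.279 ] F [-0.5 -0.3 -0.3] w 0.0849 g 0.0 t 2.4
[-1.64281115  2.42346536  0.40487888] [0.231877   0.3738983  0.57431441]
```

View pics/w1.png

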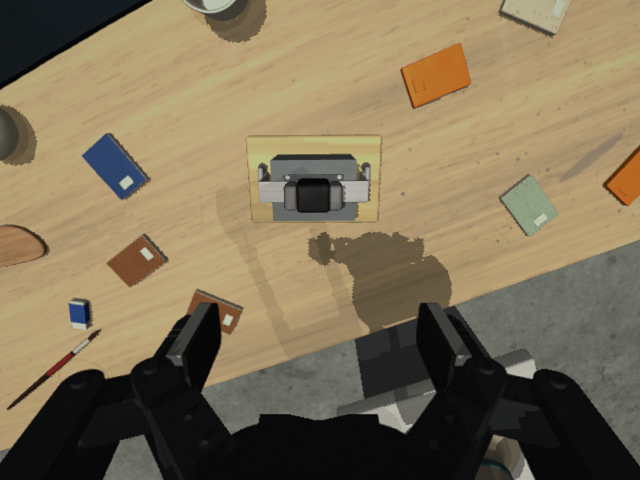

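The wrist view shows the carrier nearly square: board corners are about (247,136), (381,136), (379,221) and (252,222), and the black grip top is around (313,195). All five labelled tiles are in view or near it, so I refine both of these.

```bash
python3 - <<'E'
from h import *
c=camera_info("wrist"); im=cv2.imread("pics/w1.png")
b=ray("wrist",[(247,136),(381,136),(379,221),(252,222)],.014,c)[:,:2]
print(b.round(4),b.mean(0),[round(np.linalg.norm(b[i]-b[i-1]),4) for i in range(4)])
for p,q in ((0,1),(3,2)):
    a=b[p]-b[q]; print(np.degrees(np.arctan2(a[1],a[0]))%180)
g=(im[170:220,280:350].max(2)<40).astype(np.uint8)
k=max(cv2.findContours(cv2.morphologyEx(g,cv2.MORPH_OPEN,np.ones((3,3))),0,2)[0],key=cv2.contourArea)+[280,170]
print(cv2.boundingRect(k)); x,y,w,h=cv2.boundingRect(k)
r=rectw("wrist",k,.108,c); print("grip",r)
plan(*r[0],.28)
# tiles
lab=cv2.cvtColor(im,cv2.COLOR_BGR2LAB).astype(int)
for n,(u,v) in dict(blue=(108,160),rust1=(130,262),green=(525,195)).items():
    ref=np.median(lab[v-3:v+4,u-3:u+4].reshape(-1,3),0); H=45
    sub=np.abs(lab-ref)[v-H:v+H,u-H:u+H]; m=((sub[...,0]<60)&(np.hypot(sub[...,1],sub[...,2])<12)).astype(np.uint8)
    m=cv2.morphologyEx(cv2.morphologyEx(m,cv2.MORPH_OPEN,np.ones((3,3))),cv2.MORPH_CLOSE,np.ones((7,7)))
    k=max(cv2.findContours(m,0,2)[0],key=cv2.contourArea)+[u-H,v-H]
    print(n,*[np.round(q,3) for q in rectw("wrist",k,.0098,c)])
E
```

```text
[[ 0.5975  0.0986]
 [ 0.5411 -0.0426]
 [ 0.4464 -0.0083]
 [ 0.5029  0.1368]] [0.52198181 0.04611901] [np.float64(0.102), np.float64(0.152), np.float64(0.1007), np.float64(0.1557)]
68.2248466869483
68.70243323802516
(295, 178, 35, 34)
grip (array([0.5257204 , 0.04623561]), np.float32(31.166513), np.float32(30.858223), np.float32(68.22904))
shift [15.  -5.6 -1. ] pos [0.5097 0.0465 0.2791] F [0.6 0.2 0.7] w 0.0853 g 0.0 t 2.5
blue [0.626 0.263] 66.026 43.067 13.899
rust1 [0.51  0.304] 67.112 44.32 103.932
green [ 0.394 -0.189] 69.198 45.227 20.26
```

```bash
python3 -m crank '{"translation":[[7,-2,20],[7,-2,40],[0,0,30],[0,0,0],[0,0,0]],"roll":[0,0,0,0,0],"fingers":[1,1,1,1,1]}'
python3 - <<'E'
from h import *
c=camera_info("wrist"); im=get_image("wrist"); cv2.imwrite("pics/w2.png",im)
plan(.5235,.046,.19,68.3)
lab=cv2.cvtColor(im,cv2.COLOR_BGR2LAB)
E
```

```text
clock: 2.95
position: [0.5245, 0.045, 0.1896]
ee_rot: [0.0, 0.982, -0.189, -0.0]
contact_force: [0.3, -0.1, 0.6]
width: 0.0853
gripper_force: 0.0
shift [-2.1 -0.3  0.7] roll -0.003 (q6 1.91; tool y now -111.9 deg) pos [0.5253 0.045  0.1907] F [0.9 0.  0.9] w 0.0853 g 0.0 t 3.0
```

View pics/w2.png

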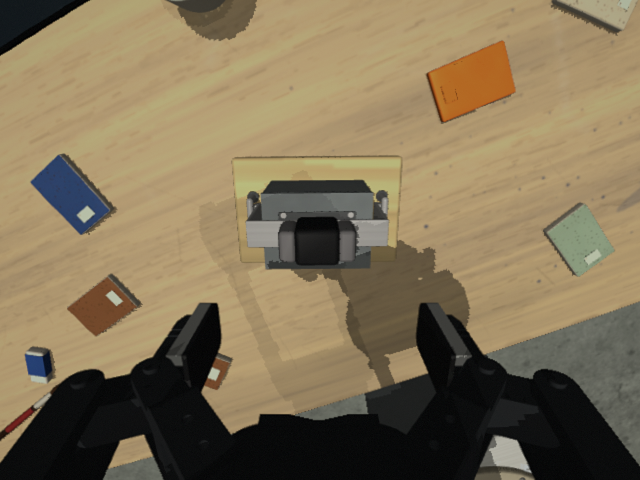

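The grip is centred at about (317,241), midway between the fingers at 219 and 418. The view is well aligned, so I descend and squeeze.

```bash
python3 -c "
from h import *
print(ray('wrist',[(296,218),(340,218),(340,264),(296,264)],.108)[:,:2].mean(0), ray('wrist',[(233,157),(402,156),(400,262),(238,262)],.014)[:,:2].mean(0))"
python3 -m crank '{"translation":[[-2,0,30],[0,0,30],[0,0,25],[0,0,15],[0,0,8],[0,0,0]],"roll":[0,0,0,0,0,0],"fingers":[1,1,1,1,1,1]}' 60
python3 -m crank '{"translation":[[0,0,0],[0,0,0],[0,0,0],[0,0,0],[0,0,0],[0,0,0],[0,0,0],[0,0,0]],"roll":[0,0,0,0,0,0,0,0],"fingers":[0.3,0.3,0.3,0.3,0.3,0.3,0.3,0.3]}' 60
python3 -m crank '{"translation":[[0,0,0],[0,0,0],[0,0,0],[0,0,0],[0,0,0],[0,0,0]],"roll":[0,0,0,0,0,0],"fingers":[0.3,0.3,0.3,0.3,0.3,0.3]}' 60
```

```text
[0.52719942 0.04460683] [0.52325727 0.04604063]
clock: 3.6
position: [0.5232, 0.0458, 0.0819]
ee_rot: [-0.0, 0.982, -0.19, 0.001]
contact_force: [-0.3, 0.2, 0.7]
width: 0.0857
gripper_force: 0.0
clock: 4.4
position: [0.5243, 0.0462, 0.0838]
ee_rot: [-0.001, 0.982, -0.19, 0.002]
contact_force: [-1.0, 1.6, 10.8]
width: 0.0342
gripper_force: 60.9
clock: 5.0
position: [0.5243, 0.0462, 0.0838]
ee_rot: [-0.001, 0.982, -0.19, 0.002]
contact_force: [-0.6, 2.6, 10.8]
width: 0.0341
gripper_force: 60.9
```

```bash
python3 - <<'E'
from h import *
im=get_image("wrist"); sc=get_image("scene")
a=cv2.resize(im[150:430,150:490],(520,428)); b=cv2.resize(sc[225:305,285:375],(270,240),interpolation=2)
o=np.zeros((428,790,3),np.uint8); o[:,:520]=a; o[:240,520:]=b; cv2.imwrite("pics/w3.png",o)
E
```

```text
(no output)
```

View pics/w3.png

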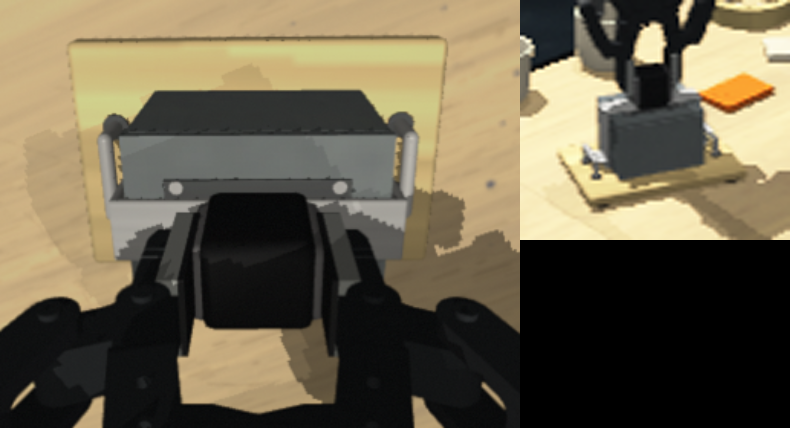

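The buttons look fully squeezed: only thin strips show beside the grip, and the hooks have drawn inward. I lift.

```bash
python3 -m crank '{"translation":[[0,0,-5],[0,0,-10],[0,0,-15],[0,0,-20],[0,0,-20],[0,0,-10],[0,0,0],[0,0,0]],"roll":[0,0,0,0,0,0,0,0],"fingers":[0.3,0.3,0.3,0.3,0.3,0.3,0.3,0.3]}' 60
python3 - <<'E'
from h import *
plan(.384,.1015,.16)
sc=get_image("scene"); b=cv2.resize(sc[215:315,275:395],(720,600),interpolation=2); cv2.imwrite("pics/s2.png",b)
E
```

```text
clock: 5.9
position: [0.5218, 0.0458, 0.1607]
ee_rot: [0.0, 0.982, -0.19, -0.001]
contact_force: [-0.5, 0.2, -4.1]
width: 0.0361
gripper_force: 39.0
shift [-148.7   -0.3    0.8] pos [0.5218 0.0458 0.1607] F [-0.5  0.2 -4.1] w 0.0361 g 39.0 t 5.9
```

View pics/s2.png

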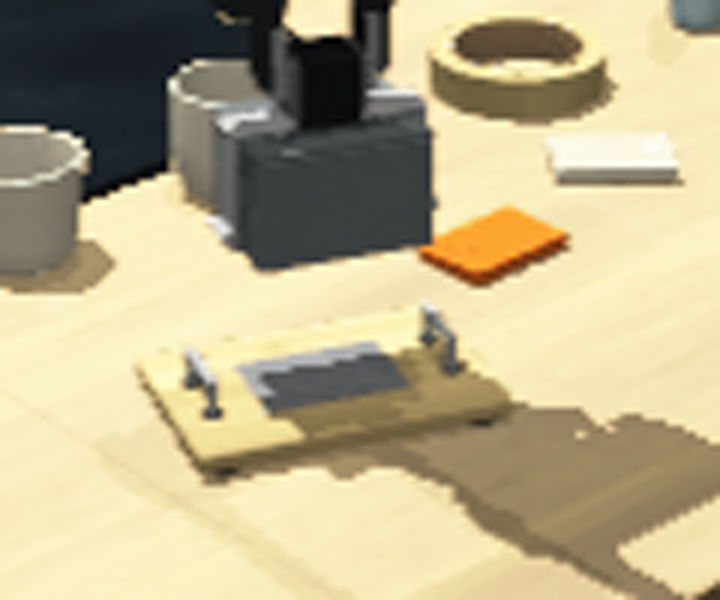

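The cover is clear of the base with both latches drawn in, and the bare felt pad is visible. I move it −150 mm in tool x and set it down.

```bash
python3 -m crank '{"translation":[[-25,0,0],[-32,0,0],[-32,0,0],[-32,0,0],[-28,0,0],[0,0,0],[0,0,0]],"roll":[0,0,0,0,0,0,0],"fingers":[0.3,0.3,0.3,0.3,0.3,0.3,0.3]}' 60
python3 -m crank '{"translation":[[0,0,20],[0,0,25],[0,0,20],[0,0,15],[0,0,5],[0,0,2],[0,0,0]],"roll":[0,0,0,0,0,0,0],"fingers":[0.3,0.3,0.3,0.3,0.3,0.3,0.3]}' 60
```

```text
clock: 6.65
position: [0.3836, 0.1014, 0.1607]
ee_rot: [0.0, 0.982, -0.189, -0.0]
contact_force: [0.2, -0.8, -4.0]
width: 0.0336
gripper_force: 64.1
clock: 7.35
position: [0.3852, 0.1012, 0.0744]
ee_rot: [-0.0, 0.982, -0.19, 0.0]
contact_force: [0.1, 0.5, -3.7]
width: 0.0339
gripper_force: 64.1
```

```bash
python3 -m crank '{"translation":[[0,0,2],[0,0,1],[0,0,0]],"roll":[0,0,0],"fingers":[0.3,0.3,0.3]}' 60
python3 -m crank '{"translation":[[0,0,1],[0,0,1],[0,0,0]],"roll":[0,0,0],"fingers":[0.3,0.3,0.3]}' 60
python3 -m crank '{"translation":[[0,0,1],[0,0,1],[0,0,0]],"roll":[0,0,0],"fingers":[0.3,0.3,0.3]}' 60
```

```text
clock: 7.65
position: [0.3845, 0.1014, 0.0716]
ee_rot: [-0.0, 0.982, -0.19, 0.0]
contact_force: [0.6, -0.4, -3.9]
width: 0.0337
gripper_force: 64.1
clock: 7.95
position: [0.3844, 0.1015, 0.0699]
ee_rot: [-0.0, 0.982, -0.19, 0.0]
contact_force: [-1.4, 0.3, 3.2]
width: 0.0338
gripper_force: 65.0
clock: 8.25
position: [0.3845, 0.1015, 0.0698]
ee_rot: [-0.0, 0.982, -0.19, 0.001]
contact_force: [-7.6, -0.1, 25.3]
width: 0.034
gripper_force: 67.7
```

```bash
python3 -m crank '{"translation":[[0,0,-2],[0,0,0],[0,0,0],[0,0,0],[0,0,0],[0,0,0]],"roll":[0,0,0,0,0,0],"fingers":[0.3,1,1,1,1,1]}' 60
python3 -m crank '{"translation":[[0,0,-10],[0,0,-20],[0,0,-40],[0,0,-45],[0,0,-45],[0,0,-40],[0,0,0]],"roll":[0,0,0,0,0,0,0],"fingers":[1,1,1,1,1,1,1]}' 60
python3 - <<'E'
from h import *
c=camera_info("wrist"); im=get_image("wrist"); cv2.imwrite("pics/w4.png",im)
plan(.5235,.046,.27,158.3)
t=get_image("top"); cv2.imwrite("pics/t4.png",t)
E
```

```text
clock: 8.85
position: [0.3844, 0.1014, 0.0692]
ee_rot: [0.0, 0.982, -0.19, 0.0]
contact_force: [-0.4, 0.6, 0.0]
width: 0.0854
gripper_force: 0.0
clock: 9.55
position: [0.3877, 0.1017, 0.2756]
ee_rot: [-0.002, 0.982, -0.19, 0.006]
contact_force: [-0.5, 0.3, 0.6]
width: 0.0851
gripper_force: 0.0
shift [148.4   0.2   3.6] roll 1.567 (q6 2.04; tool y now -111.9 deg) pos [0.3859 0.1015 0.2726] F [ 0.6  0.3 -1.2] w 0.0857 g 0.0 t 9.6
```

View pics/w4.png

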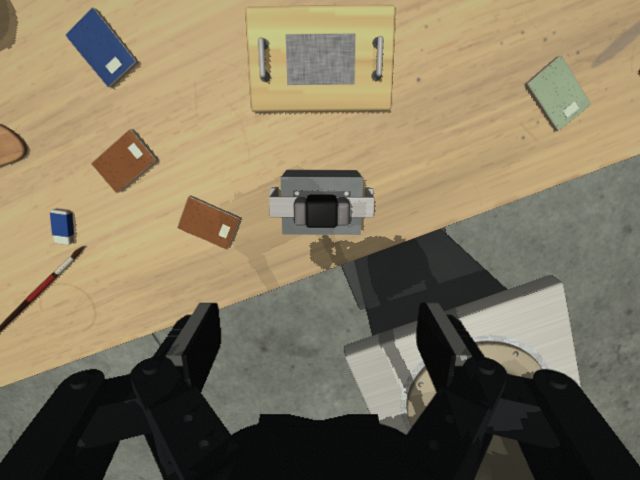

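The wrist view shows the cover standing upright near (322,210) and the felt pad at (287..355, 34..86). Tiles are at (210,221), (125,161), (101,48) and (558,94). I compute the felt pad and rust2.

```bash
cat >> h.py <<'E'
def tile(im,c,n,uv,H=50,dl=60,dc=13,z=.0098):
    u,v=uv; lab=cv2.cvtColor(im,cv2.COLOR_BGR2LAB).astype(int)
    ref=np.median(lab[v-3:v+4,u-3:u+4].reshape(-1,3),0); m=np.zeros(im.shape[:2],np.uint8)
    y0,x0=max(v-H,0),max(u-H,0); sub=np.abs(lab-ref)[y0:v+H,x0:u+H]
    m[y0:v+H,x0:u+H]=(sub[...,0]<dl)&(np.hypot(sub[...,1],sub[...,2])<dc)
    m=cv2.morphologyEx(cv2.morphologyEx(m,cv2.MORPH_OPEN,np.ones((3,3))),cv2.MORPH_CLOSE,np.ones((7,7)))
    k=max(cv2.findContours(m,0,2)[0],key=cv2.contourArea)
    return rectw(n,k,z,c)
E
python3 - <<'E'
from h import *
c=camera_info("wrist"); im=cv2.imread("pics/w4.png")
f=ray("wrist",[(287,34),(355,34),(355,85),(288,86)],.014,c)[:,:2]; print("felt",f.mean(0),[round(np.linalg.norm(f[i]-f[i-1]),4) for i in range(4)])
b=ray("wrist",[(248,7),(394,7),(393,111),(251,112)],.014,c)[:,:2]; print("board",b.mean(0),[round(np.linalg.norm(b[i]-b[i-1]),4) for i in range(4)])
for q in (f,b):
    for i,j in ((0,1),(3,2)):
        a=q[i]-q[j]; print(np.degrees(np.arctan2(a[1],a[0]))%180)
for n,p in dict(rust2=(205,215),rust1=(120,160),blue=(100,45),green=(558,90)).items():
    r=tile(im,c,"wrist",p); print(n,*[np.round(q,4) for q in r])
    if n=="rust2": plan(*r[0],.15,r[3]+90)
t=cv2.imread("pics/t4.png")
for n,p in dict(cream=(431,224)).items():
    print(n,*[np.round(q,4) for q in tile(t,camera_info("top"),"top",p,22,30,9)])
E
```

```text
felt [0.51371641 0.04649973] [np.float64(0.05), np.float64(0.0698), np.float64(0.0491), np.float64(0.0714)]
board [0.51302896 0.04647909] [np.float64(0.1013), np.float64(0.1472), np.float64(0.1004), np.float64(0.1547)]
68.11198435452746
68.91563937759521
68.11155006446991
68.50304324671735
rust2 [0.3984 0.2419] 66.1108 43.9755 42.6103
shift [ -39.8 -135.4  120.5] roll -1.126 (q6 2.04; tool y now -111.9 deg) pos [0.3845 0.1014 0.2705] F [-0.5  0.   0. ] w 0.0854 g 0.0 t 9.7
rust1 [0.5027 0.2999] 66.4185 43.2588 104.0102
blue [0.616  0.2589] 63.9295 42.0686 13.8308
green [ 0.3885 -0.1862] 68.3025 44.6874 20.5417
cream [ 0.6118 -0.2357] 92.5717 73.6748 98.4557
```

```bash
python3 -m crank '{"translation":[[-9,-35,0],[-9,-35,10],[-9,-35,20],[-9,-35,30],[0,0,30],[0,0,20],[0,0,0],[0,0,0]],"roll":[0,0,0,0,-0.14,-0.14,-0.14,-0.14],"fingers":[1,1,1,1,1,1,1,1]}' 50
python3 -m crank '{"translation":[[0,0,0],[0,0,0],[0,0,0],[0,0,0],[0,0,0],[0,0,0],[0,0,0]],"roll":[-0.14,-0.14,-0.14,-0.14,0,0,0],"fingers":[1,1,1,1,1,1,1]}' 50
python3 - <<'E'
from h import *
c=camera_info("wrist"); im=get_image("wrist"); cv2.imwrite("pics/w5.png",im)
M=R.from_rotvec(np.ravel(c["rvec"])).as_matrix()
p=cv2.projectPoints(np.float32([[.404,.245,.0098],[.523,.046,.014]]),c["rvec"],c["tvec"],c["mtx"],c["D"])[0].reshape(-1,2); print(p)
u,v=p[0].astype(int)
for d in ((0,0),(20,0),(-20,0)):
    r=tile(im,c,"wrist",(u+d[0],v+d[1]),110); print(*[np.round(q,4) for q in r])
plan(*r[0],.02,r[3]+90)
E
```

```text
clock: 10.45
position: [0.4008, 0.2439, 0.1564]
ee_rot: [0.001, 0.996, 0.092, -0.003]
contact_force: [0.2, -0.6, 0.2]
width: 0.0853
gripper_force: 0.0
clock: 11.15
position: [0.4026, 0.2445, 0.1586]
ee_rot: [0.0, 0.933, 0.36, -0.001]
contact_force: [0.3, 0.4, 0.4]
width: 0.0851
gripper_force: 0.0
[[318.69598 215.24371]
 [565.83057 264.45236]]
[0.4038 0.2451] 66.8773 43.6534 42.6407
[0.4038 0.2451] 66.9057 43.6068 42.6651
[0.4038 0.2451] 66.9447 43.6068 42.6651
shift [  1.3   0.3 138.8] roll -0.008 (q6 1.23; tool y now -47.8 deg) pos [0.4027 0.2445 0.1588] F [ 0.3  0.8 -0.3] w 0.0850 g 0.0 t 11.2
```

View pics/w5.png

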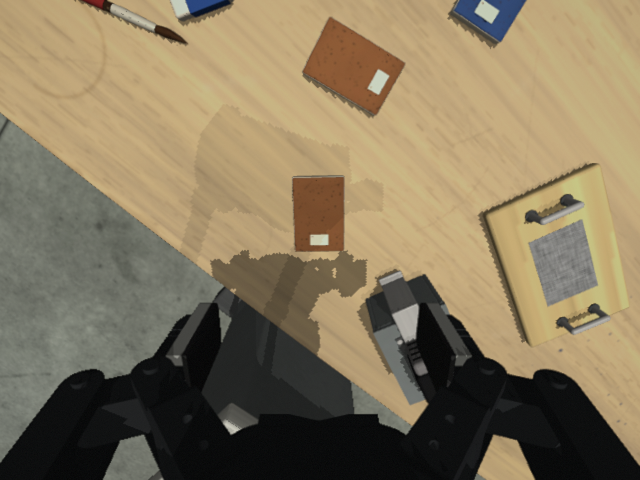

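Rust2 is centred at (319,213) and fits within 1 mm. The carrier's felt pad is visible at about (563,262). I set the fingers to 55 mm and descend until they touch, to calibrate the fingertip height.

```bash
python3 - <<'E'
from h import *
c=camera_info("wrist"); im=cv2.imread("pics/w5.png")
lab=cv2.cvtColor(im,cv2.COLOR_BGR2LAB).astype(int)
m=(np.hypot(lab[...,1]-128,lab[...,2]-128)<10)&(lab[...,0]<190); m=m.astype(np.uint8)*255; m[:, :515]=0; m[:215]=0; m[312:]=0
m=cv2.morphologyEx(cv2.morphologyEx(m,cv2.MORPH_CLOSE,np.ones((3,3))),cv2.MORPH_OPEN,np.ones((7,7)))
k=max(cv2.findContours(m,0,2)[0],key=cv2.contourArea); print("felt",rectw("wrist",k,.014,c))
E
python3 -m crank '{"translation":[[1,0,30],[0,0,30],[0,0,30],[0,0,25],[0,0,15],[0,0,0],[0,0,0]],"roll":[0,0,0,0,0,0,0],"fingers":[0.65,0.65,0.65,0.65,0.65,0.65,0.65]}' 50
python3 -m crank '{"translation":[[0,0,6],[0,0,6],[0,0,4],[0,0,0]],"roll":[0,0,0,0],"fingers":[0.65,0.65,0.65,0.65]}' 50
python3 -m crank '{"translation":[[0,0,2],[0,0,2],[0,0,0]],"roll":[0,0,0],"fingers":[0.65,0.65,0.65]}' 50
```

```text
felt (array([0.52225012, 0.04759778]), np.float32(72.19377), np.float32(49.52856), np.float32(68.425896))
clock: 11.9
position: [0.404, 0.2454, 0.0294]
ee_rot: [0.0, 0.933, 0.36, -0.0]
contact_force: [1.0, 0.4, 0.6]
width: 0.0554
gripper_force: 0.0
clock: 12.3
position: [0.4035, 0.2452, 0.0129]
ee_rot: [0.0, 0.933, 0.361, -0.0]
contact_force: [-0.5, -0.4, 0.4]
width: 0.0556
gripper_force: 0.0
clock: 12.6
position: [0.4037, 0.2453, 0.0091]
ee_rot: [0.0, 0.933, 0.361, -0.0]
contact_force: [-0.4, -0.3, 0.6]
width: 0.0555
gripper_force: 0.0
```

```bash
python3 -m crank '{"translation":[[0,0,2],[0,0,2],[0,0,0]],"roll":[0,0,0],"fingers":[0.65,0.65,0.65]}' 50
python3 -m crank '{"translation":[[0,0,2],[0,0,1],[0,0,0]],"roll":[0,0,0],"fingers":[0.65,0.65,0.65]}' 50
python3 -m crank '{"translation":[[0,0,1],[0,0,1],[0,0,0]],"roll":[0,0,0],"fingers":[0.65,0.65,0.65]}' 50
```

```text
clock: 12.9
position: [0.4036, 0.2453, 0.005]
ee_rot: [0.0, 0.933, 0.361, -0.0]
contact_force: [0.3, 0.3, 0.1]
width: 0.0557
gripper_force: 0.0
clock: 13.2
position: [0.4037, 0.2453, 0.0021]
ee_rot: [0.0, 0.933, 0.361, -0.0]
contact_force: [0.6, 0.7, 0.7]
width: 0.0556
gripper_force: 0.0
clock: 13.5
position: [0.4037, 0.2453, 0.0001]
ee_rot: [0.0, 0.933, 0.361, -0.0]
contact_force: [-1.3, 0.3, 0.3]
width: 0.0554
gripper_force: 0.0
```

```bash
python3 -m crank '{"translation":[[0,0,0],[0,0,0],[0,0,0],[0,0,0],[0,0,0]],"roll":[0,0,0,0,0],"fingers":[0.4,0.4,0.4,0.4,0.4]}' 40
python3 -m crank '{"translation":[[0,0,-5],[0,0,-15],[0,0,-30],[0,0,-40],[0,0,-30],[0,0,0],[0,0,0]],"roll":[0,0,0,0,0,0,0],"fingers":[0.4,0.4,0.4,0.4,0.4,0.4,0.4]}' 40
python3 - <<'E'
from h import *
plan(.5225,.047,.12,158.4)
c=camera_info("wrist"); im=get_image("wrist"); cv2.imwrite("pics/w6.png",im)
E
```

```text
clock: 14.0
position: [0.4038, 0.2454, 0.0005]
ee_rot: [0.0, 0.933, 0.361, 0.0]
contact_force: [-1.8, 0.3, 5.6]
width: 0.0435
gripper_force: 41.2
clock: 14.7
position: [0.4039, 0.2454, 0.1206]
ee_rot: [0.0, 0.933, 0.361, 0.001]
contact_force: [0.1, 0.2, -1.8]
width: 0.0438
gripper_force: 40.9
shift [-45.7 226.6   0.6] roll -0.456 (q6 1.23; tool y now -47.7 deg) pos [0.4039 0.2454 0.1206] F [ 0.1  0.2 -1.8] w 0.0438 g 40.9 t 14.7
```

View pics/w6.png

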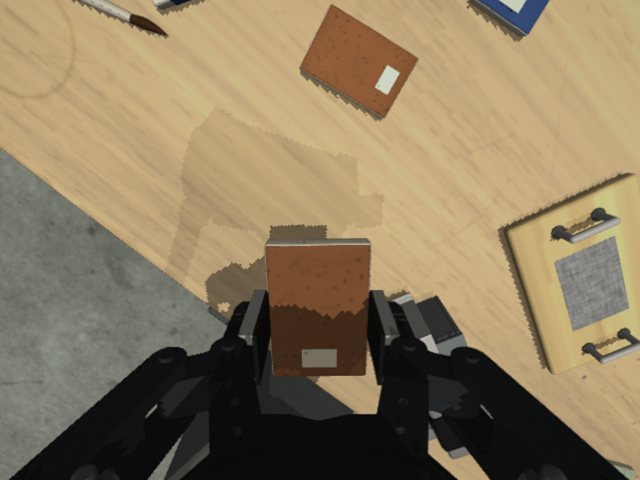

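Rust2 is held square between the fingers (tile at about 268..371, 243..375). I move it over the carrier.

```bash
python3 -m crank '{"translation":[[-7,36,0],[-7,36,0],[-8,38,0],[-8,38,0],[-8,38,0],[-8,40,0],[0,0,0],[0,0,0]],"roll":[0,0,0,0,0,0,-0.114,-0.114],"fingers":[0.4,0.4,0.4,0.4,0.4,0.4,0.4,0.4]}' 40
python3 -m crank '{"translation":[[0,0,0],[0,0,0],[0,0,20],[0,0,20],[0,0,20],[0,0,0],[0,0,0]],"roll":[-0.114,-0.114,0,0,0,0,0],"fingers":[0.4,0.4,0.4,0.4,0.4,0.4,0.4]}' 40
python3 - <<'E'
from h import *
plan(.5225,.047,.0145,158.4)
E
```

```text
clock: 15.55
position: [0.5211, 0.0458, 0.1179]
ee_rot: [-0.001, 0.885, 0.465, -0.002]
contact_force: [-0.8, -0.7, -0.6]
width: 0.0436
gripper_force: 41.0
clock: 16.25
position: [0.5208, 0.0472, 0.059]
ee_rot: [-0.001, 0.827, 0.562, -0.001]
contact_force: [0.1, -0.4, -0.2]
width: 0.0437
gripper_force: 41.0
shift [ 0.5  1.8 44.5] roll -0.000 (q6 0.33; tool y now -21.6 deg) pos [0.5208 0.0472 0.059 ] F [ 0.1 -0.4 -0.2] w 0.0437 g 41.0 t 16.2
```

```bash
python3 -m crank '{"translation":[[0.5,1.8,15],[0,0,15],[0,0,8],[0,0,4],[0,0,0],[0,0,0]],"roll":[0,0,0,0,0,0],"fingers":[0.4,0.4,0.4,0.4,0.4,0.4]}' 40
python3 -m crank '{"translation":[[0,0,1],[0,0,1],[0,0,0]],"roll":[0,0,0],"fingers":[0.4,0.4,0.4]}' 40
python3 -m crank '{"translation":[[0,0,0],[0,0,0],[0,0,0],[0,0,0]],"roll":[0,0,0,0],"fingers":[0.7,0.7,0.7,0.7]}' 40
```

```text
clock: 16.85
position: [0.5241, 0.047, 0.0188]
ee_rot: [0.0, 0.827, 0.562, 0.0]
contact_force: [-0.2, -0.2, -0.4]
width: 0.0435
gripper_force: 41.0
clock: 17.15
position: [0.5237, 0.047, 0.0164]
ee_rot: [0.0, 0.827, 0.562, 0.0]
contact_force: [0.2, -0.8, -0.5]
width: 0.0435
gripper_force: 41.0
clock: 17.55
position: [0.5237, 0.047, 0.0164]
ee_rot: [0.0, 0.827, 0.562, 0.0]
contact_force: [0.5, 1.4, -0.3]
width: 0.0598
gripper_force: 0.0
```

```bash
python3 -m crank '{"translation":[[0,0,-10],[0,0,-30],[0,0,-40],[0,0,-40],[0,0,-30],[0,0,0],[0,0,0],[0,0,0]],"roll":[0,0,0,0,0,0,0,0],"fingers":[0.7,0.7,0.9,0.9,0.9,0.9,0.9,0.9]}' 40
python3 - <<'E'
from h import *
c=camera_info("wrist"); im=get_image("wrist"); cv2.imwrite("pics/w7.png",im)
p=cv2.projectPoints(np.float32([[.5225,.047,.0238]]),c["rvec"],c["tvec"],c["mtx"],c["D"])[0].reshape(-1,2); print(p)
u,v=p[0].astype(int)
print("placed",tile(im,c,"wrist",(u,v-8),110,z=.0238))
plan(.510,.304,.16,14)
E
```

```text
clock: 18.35
position: [0.5225, 0.047, 0.1653]
ee_rot: [-0.001, 0.827, 0.562, -0.001]
contact_force: [0.5, 0.3, 0.1]
width: 0.0763
gripper_force: 0.0
[[318.2554  219.18675]]
placed (array([0.52403876, 0.04672192]), np.float32(66.42964), np.float32(43.82087), np.float32(68.562325))
shift [ 234.3 -106.2    5. ] roll -0.621 (q6 0.33; tool y now -21.6 deg) pos [0.5224 0.047  0.1649] F [-0.1  0.2  0. ] w 0.0768 g 0.0 t 18.4
```

View pics/w7.png

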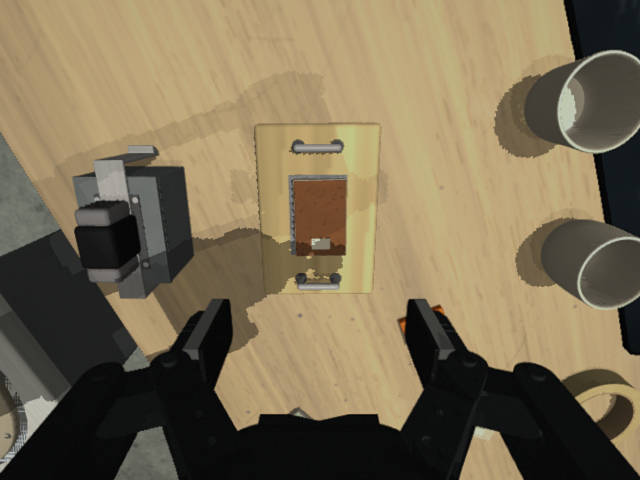

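The tile lies on the felt: tile at 294..347 × 180..255, board at 256..380 × 124..293. It sits about 2 mm toward image right. I refine the carrier centre from the board corners and head for rust1 at the same time.

```bash
python3 - <<'E'
from h import *
c=camera_info("wrist")
b=ray("wrist",[(255,124),(380.5,124),(372.5,293.5),(265.5,293.5)],.014,c)[:,:2]; print("board",b.mean(0),[round(np.linalg.norm(b[i]-b[i-1]),4) for i in range(4)])
k=ray("wrist",[(317.5,146),(318.5,284)],.034,c)[:,:2]; print("keepers",k.mean(0),k)
E
python3 -m crank '{"translation":[[29,-13,0],[29,-13,0],[29,-13,0],[29,-13,0],[29,-13,0],[29,-13,0],[30,-14,0],[30,-14,0]],"roll":[0,0,0,0,0,0,0,0],"fingers":[0.65,0.65,0.65,0.65,0.65,0.65,0.65,0.65]}' 40
python3 -m crank '{"translation":[[0,0,0],[0,0,0],[0,0,0],[0,0,0],[0,0,0],[0,0,0],[0,0,0]],"roll":[-0.124,-0.124,-0.124,-0.124,-0.124,0,0],"fingers":[0.65,0.65,0.65,0.65,0.65,0.65,0.65]}' 40
cat >> h.py <<'E'
def look(x,y,name,z=.0098,H=110,zt=0,off=(-12,-12),**kw):
    c=camera_info("wrist"); im=get_image("wrist"); cv2.imwrite(f"pics/{name}.png",im)
    p=cv2.projectPoints(np.float32([[x,y,z]]),c["rvec"],c["tvec"],c["mtx"],c["D"])[0].reshape(-1,2)
    u,v=(p[0]+off).astype(int); r=tile(im,c,"wrist",(u,v),H,z=z,**kw); print((u,v),im[v,u],*[np.round(q,4) for q in r]); plan(*r[0],zt,r[3]+90); return r
E
python3 - <<'E'
from h import *
look(.510,.304,"w8")
E
```

```text
board [0.52259793 0.04748824] [np.float64(0.1539), np.float64(0.1014), np.float64(0.1537), np.float64(0.1017)]
keepers [0.52321667 0.04967074] [[ 0.54449155  0.10446693]
 [ 0.50194179 -0.00512546]]
clock: 19.2
position: [0.5102, 0.3045, 0.1644]
ee_rot: [-0.0, 0.827, 0.562, -0.002]
contact_force: [0.1, 0.4, -1.6]
width: 0.0555
gripper_force: 0.0
clock: 19.9
position: [0.5107, 0.3033, 0.165]
ee_rot: [-0.001, 0.617, 0.787, -0.001]
contact_force: [-0.6, -0.3, -0.2]
width: 0.0557
gripper_force: 0.0
(np.int64(305), np.int64(201)) [ 44  73 114] [0.5101 0.305 ] 66.9923 44.2689 103.577
shift [  1.8  -0.  165.3] roll 0.004 (q6 0.18; tool y now 13.8 deg) pos [0.5108 0.3034 0.1653] F [ 0.5 -0.7 -0.1] w 0.0556 g 0.0 t 19.9
```

```bash
python3 -m crank '{"translation":[[1.8,0,35],[0,0,40],[0,0,40],[0,0,30],[0,0,12],[0,0,5],[0,0,2.5],[0,0,0]],"roll":[0,0,0,0,0,0,0,0],"fingers":[0.65,0.65,0.65,0.65,0.65,0.65,0.65,0.65]}' 40
python3 -m crank '{"translation":[[0,0,0],[0,0,0],[0,0,0],[0,0,0],[0,0,0]],"roll":[0,0,0,0,0],"fingers":[0.65,0.4,0.4,0.4,0.4]}' 40
python3 -m crank '{"translation":[[0,0,-5],[0,0,-15],[0,0,-30],[0,0,-40],[0,0,-30],[0,0,0],[0,0,0]],"roll":[0,0,0,0,0,0,0],"fingers":[0.4,0.4,0.4,0.4,0.4,0.4,0.4]}' 40
python3 - <<'E'
from h import *
plan(.5226,.0475,.12,158.4)
E
```

```text
clock: 20.75
position: [0.5118, 0.3058, 0.0029]
ee_rot: [0.001, 0.616, 0.787, 0.001]
contact_force: [-1.2, 0.5, 0.5]
width: 0.0552
gripper_force: 0.0
clock: 21.25
position: [0.5116, 0.3057, 0.0034]
ee_rot: [0.001, 0.616, 0.788, 0.001]
contact_force: [-0.8, 0.2, 6.7]
width: 0.0435
gripper_force: 40.5
clock: 21.95
position: [0.5109, 0.3054, 0.1225]
ee_rot: [0.0, 0.616, 0.788, 0.001]
contact_force: [-0.2, -0.4, -0.7]
width: 0.0435
gripper_force: 40.9
shift [-253.1  -50.7    2.4] roll 0.620 (q6 0.18; tool y now 13.9 deg) pos [0.5109 0.3054 0.1225] F [-0.2 -0.4 -0.7] w 0.0435 g 40.9 t 21.9
```

```bash
python3 -m crank '{"translation":[[-36,-7,0],[-36,-7,0],[-36,-7,0],[-36,-7,0],[-36,-7,0],[-36,-8,0],[-37,-8,0],[0,0,0]],"roll":[0,0,0,0,0,0,0,0.124],"fingers":[0.4,0.4,0.4,0.4,0.4,0.4,0.4,0.4]}' 40
python3 -m crank '{"translation":[[0,0,0],[0,0,0],[0,0,0],[0,0,0],[0,0,25],[0,0,25],[0,0,0],[0,0,0]],"roll":[0.124,0.124,0.124,0.124,0,0,0,0],"fingers":[0.4,0.4,0.4,0.4,0.4,0.4,0.4,0.4]}' 40
python3 - <<'E'
from h import *
plan(.5226,.0475,.0272,158.4)
E
```

```text
clock: 22.75
position: [0.5209, 0.0434, 0.1199]
ee_rot: [-0.001, 0.666, 0.746, -0.002]
contact_force: [-0.3, -0.4, -0.2]
width: 0.0436
gripper_force: 40.9
clock: 23.55
position: [0.521, 0.0475, 0.0706]
ee_rot: [-0.001, 0.827, 0.562, -0.001]
contact_force: [0.8, -0.1, -0.4]
width: 0.0437
gripper_force: 41.0
shift [ 0.6  1.6 43.4] roll -0.000 (q6 0.34; tool y now -21.6 deg) pos [0.521  0.0475 0.0706] F [ 0.8 -0.1 -0.4] w 0.0437 g 41.0 t 23.6
```

```bash
python3 -m crank '{"translation":[[0.5,0.5,15],[0,0,15],[0,0,8],[0,0,3],[0,0,0],[0,0,0]],"roll":[0,0,0,0,0,0],"fingers":[0.4,0.4,0.4,0.4,0.4,0.4]}' 40
python3 -c "
from h import *
plan(.5226,.0475,.0272,158.4)"
python3 -m crank '{"translation":[[0,0,1],[0,0,1],[0,0,0]],"roll":[0,0,0],"fingers":[0.4,0.4,0.4]}' 40
```

```text
clock: 24.15
position: [0.5234, 0.0477, 0.0315]
ee_rot: [0.0, 0.827, 0.562, 0.001]
contact_force: [-0.1, -0.4, -0.1]
width: 0.0434
gripper_force: 41.0
shift [-0.5 -0.7  4.2] roll -0.000 (q6 0.34; tool y now -21.6 deg) pos [0.5234 0.0477 0.0315] F [-0.1 -0.4 -0.1] w 0.0434 g 41.0 t 24.1
clock: 24.45
position: [0.5229, 0.0478, 0.0289]
ee_rot: [0.0, 0.827, 0.562, 0.0]
contact_force: [0.2, 0.6, -0.6]
width: 0.0437
gripper_force: 41.0
```

```bash
python3 -m crank '{"translation":[[0,0,1],[0,0,1],[0,0,0]],"roll":[0,0,0],"fingers":[0.4,0.4,0.4]}' 40
python3 -m crank '{"translation":[[0,0,0],[0,0,0],[0,0,0],[0,0,0]],"roll":[0,0,0,0],"fingers":[0.7,0.7,0.7,0.7]}' 40
python3 -m crank '{"translation":[[0,0,-10],[0,0,-30],[0,0,-40],[0,0,-40],[0,0,-20],[0,0,0],[0,0,0],[0,0,0]],"roll":[0,0,0,0,0,0,0,0],"fingers":[0.7,0.7,0.9,0.9,0.9,0.9,0.9,0.9]}' 40
python3 - <<'E'
from h import *
print("placed"); look(.5226,.0475,"w9",.0336)
plan(.626,.263,.16,103.9)
E
```

```text
clock: 24.75
position: [0.5229, 0.0478, 0.0272]
ee_rot: [0.0, 0.827, 0.562, 0.0]
contact_force: [0.1, -0.4, 4.7]
width: 0.0431
gripper_force: 41.5
clock: 25.15
position: [0.5228, 0.0478, 0.0267]
ee_rot: [0.0, 0.827, 0.562, -0.0]
contact_force: [-0.4, 0.4, -1.4]
width: 0.0597
gripper_force: 0.0
clock: 25.95
position: [0.5217, 0.0478, 0.1655]
ee_rot: [-0.001, 0.827, 0.562, -0.001]
contact_force: [1.1, -1.1, 0.2]
width: 0.0768
gripper_force: 0.0
placed
(np.int64(307), np.int64(210)) [ 42  70 111] [0.5234 0.0476] 66.2833 43.7568 68.4372
shift [  0.6   2.2 165.3] roll -0.001 (q6 0.34; tool y now -21.6 deg) pos [0.5216 0.0478 0.1653] F [ 0.3 -0.1  0.4] w 0.0767 g 0.0 t 26.0
shift [238.5  17.8   5. ] roll 0.951 (q6 0.34; tool y now -21.6 deg) pos [0.5216 0.0478 0.1653] F [ 0.3 -0.1  0.4] w 0.0767 g 0.0 t 26.0
```

```bash
python3 -m crank '{"translation":[[34,2.5,0],[34,2.5,0],[34,2.5,0],[34,2.5,0],[34,2.5,0],[34,2.5,0],[34.5,2.8,0],[0,0,0]],"roll":[0,0,0,0,0,0,0,0.136],"fingers":[0.65,0.65,0.65,0.65,0.65,0.65,0.65,0.65]}' 40
python3 -m crank '{"translation":[[0,0,0],[0,0,0],[0,0,0],[0,0,0],[0,0,0],[0,0,0],[0,0,0],[0,0,0]],"roll":[0.136,0.136,0.136,0.136,0.136,0.136,0,0],"fingers":[0.65,0.65,0.65,0.65,0.65,0.65,0.65,0.65]}' 40
python3 - <<'E'
from h import *
look(.626,.263,"w10",dc=20)
E
```

```text
clock: 26.8
position: [0.6282, 0.2669, 0.1641]
ee_rot: [-0.001, 0.863, 0.504, -0.0]
contact_force: [-0.3, -1.2, -0.4]
width: 0.0553
gripper_force: 0.0
clock: 27.6
position: [0.6267, 0.2628, 0.1654]
ee_rot: [0.0, 0.993, 0.122, -0.001]
contact_force: [0.8, -0.3, 0.9]
width: 0.0555
gripper_force: 0.0
(np.int64(305), np.int64(203)) [104  66  45] [0.6263 0.2641] 65.5239 43.5188 14.0106
shift [  0.2  -1.4 165.7] roll -0.000 (q6 1.62; tool y now -76.0 deg) pos [0.6268 0.2628 0.1657] F [-0.2 -1.   0.2] w 0.0558 g 0.0 t 27.6
```

```bash
python3 -m crank '{"translation":[[0.2,-1,35],[0,0,40],[0,0,40],[0,0,30],[0,0,12],[0,0,5],[0,0,3],[0,0,0]],"roll":[0,0,0,0,0,0,0,0],"fingers":[0.65,0.65,0.65,0.65,0.65,0.65,0.65,0.65]}' 40
python3 -m crank '{"translation":[[0,0,0],[0,0,0],[0,0,0],[0,0,0],[0,0,0]],"roll":[0,0,0,0,0],"fingers":[0.65,0.4,0.4,0.4,0.4]}' 40
python3 -m crank '{"translation":[[0,0,-5],[0,0,-15],[0,0,-30],[0,0,-40],[0,0,-30],[0,0,0],[0,0,0]],"roll":[0,0,0,0,0,0,0],"fingers":[0.4,0.4,0.4,0.4,0.4,0.4,0.4]}' 40
python3 - <<'E'
from h import *
plan(.5226,.0475,.12,158.4)
E
```

```text
clock: 28.45
position: [0.6282, 0.2643, 0.0031]
ee_rot: [-0.0, 0.993, 0.121, 0.001]
contact_force: [-0.5, 0.1, 0.2]
width: 0.0556
gripper_force: 0.0
clock: 28.95
position: [0.6282, 0.2643, 0.0036]
ee_rot: [-0.0, 0.993, 0.121, 0.001]
contact_force: [-0.3, 0.6, 7.0]
width: 0.0432
gripper_force: 40.9
clock: 29.65
position: [0.6273, 0.2641, 0.1231]
ee_rot: [-0.0, 0.993, 0.121, 0.001]
contact_force: [0.9, 0.4, -1.2]
width: 0.0435
gripper_force: 40.8
shift [-153.6  185.2    2.8] roll -0.952 (q6 1.63; tool y now -76.1 deg) pos [0.6273 0.2641 0.1231] F [ 0.9  0.4 -1.2] w 0.0435 g 40.8 t 29.6
```

```bash
python3 -m crank '{"translation":[[-22,26,0],[-22,26,0],[-22,26,0],[-22,26,0],[-22,27,0],[-22,27,0],[-21,27,0],[0,0,0]],"roll":[0,0,0,0,0,0,0,-0.136],"fingers":[0.4,0.4,0.4,0.4,0.4,0.4,0.4,0.4]}' 40
python3 -m crank '{"translation":[[0,0,0],[0,0,0],[0,0,0],[0,0,0],[0,0,0],[0,0,0],[0,0,25],[0,0,15]],"roll":[-0.136,-0.136,-0.136,-0.136,-0.136,-0.136,0,0],"fingers":[0.4,0.4,0.4,0.4,0.4,0.4,0.4,0.4]}' 40
python3 -m crank '{"translation":[[0,0,15],[0,0,15],[0,0,0],[0,0,0]],"roll":[0,0,0,0],"fingers":[0.4,0.4,0.4,0.4]}' 40
python3 - <<'E'
from h import *
plan(.523,.0484,.0372,158.4)
E
```

```text
clock: 30.45
position: [0.5189, 0.0447, 0.12]
ee_rot: [0.0, 0.982, 0.188, -0.003]
contact_force: [0.3, 1.4, -1.8]
width: 0.043
gripper_force: 40.9
clock: 31.25
position: [0.5209, 0.0478, 0.0794]
ee_rot: [-0.001, 0.827, 0.562, -0.002]
contact_force: [-0.3, -0.8, -1.2]
width: 0.043
gripper_force: 40.9
clock: 31.65
position: [0.5218, 0.0478, 0.0509]
ee_rot: [-0.001, 0.827, 0.562, -0.001]
contact_force: [0.4, -0.6, -0.4]
width: 0.0432
gripper_force: 40.9
shift [ 1.   0.9 13.7] roll -0.000 (q6 0.34; tool y now -21.6 deg) pos [0.5218 0.0478 0.0509] F [ 0.4 -0.6 -0.4] w 0.0432 g 40.9 t 31.6
```

```bash
python3 -m crank '{"translation":[[0.8,0.3,5],[0,0,4],[0,0,2],[0,0,1],[0,0,1],[0,0,0],[0,0,0]],"roll":[0,0,0,0,0,0,0],"fingers":[0.4,0.4,0.4,0.4,0.4,0.4,0.4]}' 40
python3 -m crank '{"translation":[[0,0,1],[0,0,0],[0,0,0]],"roll":[0,0,0],"fingers":[0.4,0.4,0.4]}' 40
```

```text
clock: 32.35
position: [0.5236, 0.0483, 0.0389]
ee_rot: [0.0, 0.827, 0.562, 0.0]
contact_force: [-0.6, -0.7, -1.1]
width: 0.0432
gripper_force: 40.9
clock: 32.65
position: [0.5235, 0.0484, 0.0378]
ee_rot: [0.0, 0.827, 0.562, -0.0]
contact_force: [0.0, 0.0, -1.4]
width: 0.0434
gripper_force: 40.9
```

Half a millimetre above the pile, so I lower it a touch more, release and check.

```bash
python3 -m crank '{"translation":[[0,0,1],[0,0,0],[0,0,0]],"roll":[0,0,0],"fingers":[0.4,0.4,0.4]}' 40
python3 -m crank '{"translation":[[0,0,0],[0,0,0],[0,0,0],[0,0,0]],"roll":[0,0,0,0],"fingers":[0.7,0.7,0.7,0.7]}' 40
python3 -m crank '{"translation":[[0,0,-10],[0,0,-30],[0,0,-40],[0,0,-40],[0,0,-10],[0,0,0],[0,0,0],[0,0,0]],"roll":[0,0,0,0,0,0,0,0],"fingers":[0.7,0.7,0.9,0.9,0.9,0.9,0.9,0.9]}' 40
python3 - <<'E'
from h import *
print("placed"); look(.5226,.0475,"w11",.0434,dc=20)
plan(.394,-.189,.16,110.4)
E
```

```text
clock: 32.95
position: [0.5236, 0.0483, 0.0372]
ee_rot: [0.0, 0.827, 0.562, 0.0]
contact_force: [0.1, -0.5, 4.5]
width: 0.0432
gripper_force: 41.4
clock: 33.35
position: [0.5234, 0.0484, 0.0366]
ee_rot: [-0.0, 0.827, 0.562, -0.0]
contact_force: [-0.2, 0.2, 0.0]
width: 0.0598
gripper_force: 0.0
clock: 34.15
position: [0.5221, 0.0484, 0.1651]
ee_rot: [-0.001, 0.827, 0.562, -0.001]
contact_force: [0.8, -1.2, -0.1]
width: 0.0766
gripper_force: 0.0
placed
(np.int64(307), np.int64(214)) [106  67  46] [0.5231 0.0463] 66.2505 43.2446 68.4117
shift [ -1.4   2.1 165.1] roll -0.000 (q6 0.34; tool y now -21.6 deg) pos [0.5222 0.0484 0.1651] F [ 0.2 -0.3  1. ] w 0.0769 g 0.0 t 34.2
shift [-267.9  -31.8    5.5] roll 0.838 (q6 0.34; tool y now -21.6 deg) pos [0.5222 0.0484 0.1651] F [ 0.2 -0.3  1. ] w 0.0769 g 0.0 t 34.2
```

View pics/w11.png

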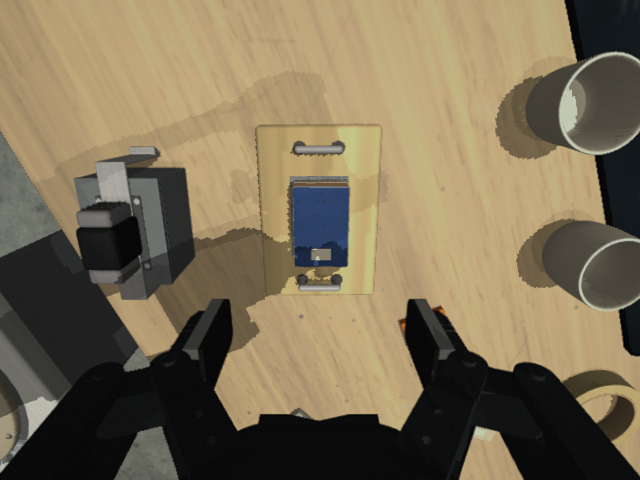

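The blue tile sits flush on the pile (293..349 × 181..266), within about 1 mm of centre. Next is the green tile.

```bash
python3 -m crank '{"translation":[[-38,-4,0],[-38,-4,0],[-38,-4,0],[-38,-5,0],[-38,-5,0],[-39,-5,0],[-39,-5,0],[0,0,0]],"roll":[0,0,0,0,0,0,0,0.14],"fingers":[0.65,0.65,0.65,0.65,0.65,0.65,0.65,0.65]}' 40
python3 -m crank '{"translation":[[0,0,0],[0,0,0],[0,0,0],[0,0,0],[0,0,0],[0,0,0],[0,0,0],[0,0,0]],"roll":[0.14,0.14,0.14,0.14,0.14,0,0,0],"fingers":[0.65,0.65,0.65,0.65,0.65,0.65,0.65,0.65]}' 40
python3 - <<'E'
from h import *
look(.394,-.189,"w12",dc=9)
E
```

```text
clock: 35.0
position: [0.3926, -0.1923, 0.1656]
ee_rot: [-0.0, 0.866, 0.499, -0.002]
contact_force: [-0.0, 0.5, 1.2]
width: 0.0558
gripper_force: 0.0
clock: 35.8
position: [0.3948, -0.1889, 0.1663]
ee_rot: [-0.0, 0.984, 0.177, -0.0]
contact_force: [0.2, -0.1, -0.1]
width: 0.0556
gripper_force: 0.0
(np.int64(306), np.int64(203)) [130 161 145] [ 0.3933 -0.1902] 65.9665 44.2106 20.426
shift [ -1.9   0.7 166.5] roll -0.001 (q6 0.61; tool y now -69.6 deg) pos [ 0.3949 -0.1889  0.1665] F [ 0.2 -0.1  0.7] w 0.0553 g 0.0 t 35.9
```

```bash
python3 -m crank '{"translation":[[-2.6,0.7,35],[0,0,40],[0,0,40],[0,0,30],[0,0,12],[0,0,5],[0,0,3],[0,0,0]],"roll":[0,0,0,0,0,0,0,0],"fingers":[0.65,0.65,0.65,0.65,0.65,0.65,0.65,0.65]}' 40
python3 -m crank '{"translation":[[0,0,0],[0,0,0],[0,0,0],[0,0,0],[0,0,0]],"roll":[0,0,0,0,0],"fingers":[0.65,0.4,0.4,0.4,0.4]}' 40
python3 -m crank '{"translation":[[0,0,-5],[0,0,-15],[0,0,-30],[0,0,-40],[0,0,-30],[0,0,0],[0,0,0]],"roll":[0,0,0,0,0,0,0],"fingers":[0.4,0.4,0.4,0.4,0.4,0.4,0.4]}' 40
python3 - <<'E'
from h import *
plan(.5226,.0475,.12,158.4)
E
```

```text
clock: 36.65
position: [0.3933, -0.1909, 0.0021]
ee_rot: [0.0, 0.984, 0.176, 0.0]
contact_force: [-0.3, -0.1, 1.0]
width: 0.0553
gripper_force: 0.0
clock: 37.15
position: [0.3935, -0.191, 0.0029]
ee_rot: [0.001, 0.984, 0.176, 0.001]
contact_force: [-0.2, 1.3, 4.5]
width: 0.0434
gripper_force: 40.1
clock: 37.85
position: [0.393, -0.1907, 0.1226]
ee_rot: [0.001, 0.984, 0.176, 0.001]
contact_force: [0.9, 0.5, -1.5]
width: 0.0434
gripper_force: 41.0
shift [ 204.1 -178.5    2.5] roll -0.840 (q6 0.61; tool y now -69.7 deg) pos [ 0.393  -0.1907  0.1226] F [ 0.9  0.5 -1.5] w 0.0434 g 41.0 t 37.9
```

```bash
python3 -m crank '{"translation":[[29,-25,0],[29,-25,0],[29,-25,0],[29,-25,0],[29,-26,0],[29,-26,0],[30,-26,0],[0,0,0]],"roll":[0,0,0,0,0,0,0,-0.14],"fingers":[0.4,0.4,0.4,0.4,0.4,0.4,0.4,0.4]}' 40
python3 -m crank '{"translation":[[0,0,0],[0,0,0],[0,0,0],[0,0,0],[0,0,0],[0,0,20],[0,0,20],[0,0,0]],"roll":[-0.14,-0.14,-0.14,-0.14,-0.14,0,0,0],"fingers":[0.4,0.4,0.4,0.4,0.4,0.4,0.4,0.4]}' 40
python3 -m crank '{"translation":[[0,0,15],[0,0,6],[0,0,0],[0,0,0]],"roll":[0,0,0,0],"fingers":[0.4,0.4,0.4,0.4]}' 40
python3 - <<'E'
from h import *
plan(.5226,.0475,.0463,158.4)
E
```

```text
clock: 38.65
position: [0.5238, 0.051, 0.12]
ee_rot: [-0.001, 0.969, 0.248, -0.0]
contact_force: [-1.0, -0.7, -0.0]
width: 0.0433
gripper_force: 41.0
clock: 39.45
position: [0.5188, 0.0472, 0.0779]
ee_rot: [-0.003, 0.827, 0.562, -0.004]
contact_force: [-0.9, 0.1, 0.0]
width: 0.0435
gripper_force: 41.0
clock: 39.85
position: [0.5226, 0.047, 0.061]
ee_rot: [0.0, 0.827, 0.562, -0.0]
contact_force: [-0.1, -0.1, -1.1]
width: 0.0434
gripper_force: 41.1
shift [ 0.4 -0.2 14.7] roll 0.000 (q6 0.33; tool y now -21.6 deg) pos [0.5226 0.047  0.061 ] F [-0.1 -0.1 -1.1] w 0.0434 g 41.1 t 39.9
```

```bash
python3 -m crank '{"translation":[[0,-0.5,5],[0,0,4],[0,0,2],[0,0,1],[0,0,1],[0,0,0],[0,0,0]],"roll":[0,0,0,0,0,0,0],"fingers":[0.4,0.4,0.4,0.4,0.4,0.4,0.4]}' 40
python3 -m crank '{"translation":[[0,0,1],[0,0,0],[0,0,0]],"roll":[0,0,0],"fingers":[0.4,0.4,0.4]}' 40
python3 -m crank '{"translation":[[0,0,1],[0,0,0],[0,0,0]],"roll":[0,0,0],"fingers":[0.4,0.4,0.4]}' 40
```

```text
clock: 40.55
position: [0.5221, 0.0473, 0.0478]
ee_rot: [0.0, 0.827, 0.562, 0.0]
contact_force: [-1.2, -0.5, -0.8]
width: 0.0432
gripper_force: 41.1
clock: 40.85
position: [0.5221, 0.0472, 0.0468]
ee_rot: [0.0, 0.827, 0.562, -0.0]
contact_force: [0.0, -0.6, -2.0]
width: 0.0431
gripper_force: 41.1
clock: 41.15
position: [0.5222, 0.0472, 0.0463]
ee_rot: [0.0, 0.827, 0.562, 0.0]
contact_force: [-1.2, 1.2, 5.3]
width: 0.0437
gripper_force: 41.7
```

```bash
python3 -m crank '{"translation":[[0,0,0],[0,0,0],[0,0,0],[0,0,0]],"roll":[0,0,0,0],"fingers":[0.7,0.7,0.7,0.7]}' 40
python3 -m crank '{"translation":[[0,0,-10],[0,0,-30],[0,0,-40],[0,0,-40],[0,0,0],[0,0,0],[0,0,0]],"roll":[0,0,0,0,0,0,0],"fingers":[0.7,0.7,0.9,0.9,0.9,0.9,0.9]}' 40
python3 - <<'E'
from h import *
print("placed"); look(.5226,.0475,"w13",.0532,dc=9)
b=ray("top",[(430,212.5),(448.75,228.25),(438.75,240.75),(419.5,225)],.0098)[:,:2]; print(b.mean(0),[round(np.linalg.norm(b[i]-b[i-1]),4) for i in range(4)])
a=b[0]-b[1]+b[3]-b[2]; an=np.degrees(np.arctan2(a[1],a[0]))%180; print(an)
plan(*b.mean(0),.16,an+90)
E
```

```text
clock: 41.55
position: [0.522, 0.0472, 0.0456]
ee_rot: [-0.0, 0.827, 0.562, -0.0]
contact_force: [-0.5, -0.3, -0.8]
width: 0.0595
gripper_force: 0.0
clock: 42.25
position: [0.5211, 0.0473, 0.165]
ee_rot: [-0.001, 0.827, 0.562, -0.001]
contact_force: [0.1, -0.3, -0.0]
width: 0.0767
gripper_force: 0.0
placed
(np.int64(307), np.int64(217)) [123 152 137] [0.5227 0.0471] 66.3854 44.0314 68.4415
shift [  0.6   2.2 164.5] roll -0.001 (q6 0.33; tool y now -21.6 deg) pos [0.5209 0.0473 0.1645] F [-0.4  0.6 -0.2] w 0.0771 g 0.0 t 42.3
[ 0.60916179 -0.24514371] [np.float64(0.0456), np.float64(0.0655), np.float64(0.0446), np.float64(0.0662)]
49.13861758266818
shift [-239.4  189.7    4.3] roll 0.336 (q6 0.33; tool y now -21.6 deg) pos [0.5209 0.0473 0.1645] F [-0.4  0.6 -0.2] w 0.0771 g 0.0 t 42.3
```

```bash
python3 -m crank '{"translation":[[-30,24,0],[-30,24,0],[-30,24,0],[-30,24,0],[-30,24,0],[-30,24,0],[-30,23,0],[-29,23,0]],"roll":[0,0,0,0,0,0,0,0],"fingers":[0.65,0.65,0.65,0.65,0.65,0.65,0.65,0.65]}' 40
python3 -m crank '{"translation":[[0,0,0],[0,0,0],[0,0,0],[0,0,0],[0,0,0],[0,0,0]],"roll":[0.112,0.112,0.112,0,0,0],"fingers":[0.65,0.65,0.65,0.65,0.65,0.65]}' 40
python3 - <<'E'
from h import *
look(.609,-.245,"w14",dc=7,dl=40)
E
```

```text
clock: 43.1
position: [0.6101, -0.2462, 0.1637]
ee_rot: [-0.002, 0.827, 0.562, -0.001]
contact_force: [-0.1, -0.2, 0.1]
width: 0.0556
gripper_force: 0.0
clock: 43.7
position: [0.6105, -0.2447, 0.1651]
ee_rot: [-0.0, 0.909, 0.417, -0.0]
contact_force: [0.1, 0.5, 0.5]
width: 0.0552
gripper_force: 0.0
(np.int64(305), np.int64(204)) [140 173 186] [ 0.6269 -0.2376] 225.7128 152.89 119.0731
shift [ 16.1   7.9 165.3] roll -1.219 (q6 0.22; tool y now -40.8 deg) pos [ 0.6106 -0.2447  0.1653] F [-0.5  0.3  0.2] w 0.0557 g 0.0 t 43.8
```

View pics/w14.png

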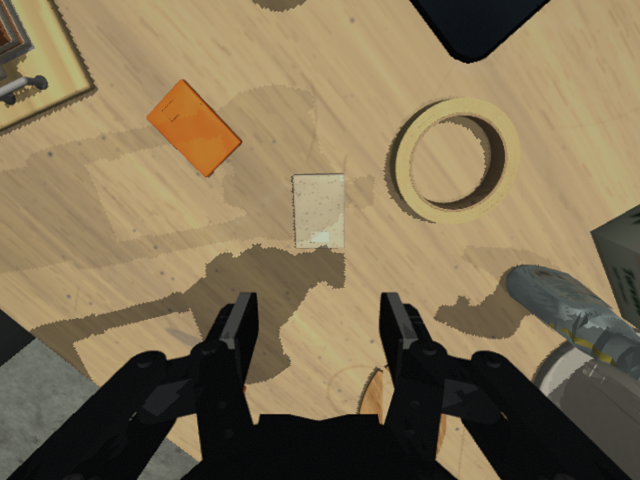

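The cream tile is at (292..344 × 174..248), upright in the view with its label at the bottom. The tape and the spray bottle are clear of the fingers.

```bash
python3 - <<'E'
from h import *
b=ray("wrist",[(292,174),(344,174),(344,247.5),(294,247.5)],.0098)[:,:2]; print(b.mean(0),[round(np.linalg.norm(b[i]-b[i-1]),4) for i in range(4)])
a=b[1]-b[2]; an=np.degrees(np.arctan2(a[1],a[0]))%180; print(an)
plan(*b.mean(0),0,an+90)
E
```

```text
[ 0.61258672 -0.24294415] [np.float64(0.0674), np.float64(0.0445), np.float64(0.0674), np.float64(0.0459)]
50.58338384072242
shift [  2.7   0.5 165.3] roll -0.024 (q6 0.22; tool y now -40.8 deg) pos [ 0.6106 -0.2447  0.1653] F [-0.5  0.3  0.2] w 0.0557 g 0.0 t 43.8
```

```bash
python3 -m crank '{"translation":[[2,0.3,35],[0,0,40],[0,0,40],[0,0,30],[0,0,12],[0,0,5],[0,0,3],[0,0,0]],"roll":[-0.01,0,0,0,0,0,0,0],"fingers":[0.65,0.65,0.65,0.65,0.65,0.65,0.65,0.65]}' 40
python3 -m crank '{"translation":[[0,0,0],[0,0,0],[0,0,0],[0,0,0],[0,0,0]],"roll":[0,0,0,0,0],"fingers":[0.65,0.4,0.4,0.4,0.4]}' 40
python3 -m crank '{"translation":[[0,0,-5],[0,0,-15],[0,0,-30],[0,0,-40],[0,0,-30],[0,0,0],[0,0,0]],"roll":[0,0,0,0,0,0,0],"fingers":[0.4,0.4,0.4,0.4,0.4,0.4,0.4]}' 40
python3 - <<'E'
from h import *
plan(.5226,.0475,.12,158.4)
E
```

```text
clock: 44.55
position: [0.6133, -0.2441, 0.0021]
ee_rot: [0.001, 0.907, 0.421, 0.001]
contact_force: [0.0, 0.6, -0.2]
width: 0.0554
gripper_force: 0.0
clock: 45.05
position: [0.6133, -0.2441, 0.0026]
ee_rot: [0.001, 0.907, 0.42, 0.001]
contact_force: [-0.2, 0.4, 6.8]
width: 0.0435
gripper_force: 41.3
clock: 45.75
position: [0.6123, -0.2436, 0.1214]
ee_rot: [0.0, 0.907, 0.42, 0.0]
contact_force: [0.1, 0.2, -1.3]
width: 0.0436
gripper_force: 40.9
shift [ 164.1 -256.6    1.2] roll -0.326 (q6 0.22; tool y now -40.3 deg) pos [ 0.6123 -0.2436  0.1214] F [ 0.1  0.2 -1.3] w 0.0436 g 40.9 t 45.8
```

```bash
python3 -m crank '{"translation":[[20,-32,0],[20,-32,0],[20,-32,0],[20,-32,0],[21,-32,0],[21,-32,0],[21,-32,0],[21,-32,0]],"roll":[0,0,0,0,0,0,0,0],"fingers":[0.4,0.4,0.4,0.4,0.4,0.4,0.4,0.4]}' 40
python3 -m crank '{"translation":[[0,0,0],[0,0,0],[0,0,0],[0,0,20],[0,0,20],[0,0,10],[0,0,0],[0,0,0]],"roll":[-0.109,-0.109,-0.108,0,0,0,0,0],"fingers":[0.4,0.4,0.4,0.4,0.4,0.4,0.4,0.4]}' 40
python3 - <<'E'
from h import *
plan(.5226,.0475,.0558,158.4)
E
```

```text
clock: 46.55
position: [0.5208, 0.0484, 0.1188]
ee_rot: [-0.001, 0.907, 0.42, -0.002]
contact_force: [0.6, 0.1, -0.6]
width: 0.0429
gripper_force: 40.9
clock: 47.35
position: [0.5228, 0.047, 0.0704]
ee_rot: [-0.0, 0.827, 0.562, -0.0]
contact_force: [0.3, -0.3, -0.4]
width: 0.0437
gripper_force: 40.9
shift [ 0.4 -0.3 14.6] roll -0.000 (q6 0.33; tool y now -21.6 deg) pos [0.5228 0.047  0.0704] F [ 0.3 -0.3 -0.4] w 0.0437 g 40.9 t 47.4
```

```bash
python3 -m crank '{"translation":[[0,-0.5,5],[0,0,4],[0,0,2],[0,0,1],[0,0,1],[0,0,0],[0,0,0]],"roll":[0,0,0,0,0,0,0],"fingers":[0.4,0.4,0.4,0.4,0.4,0.4,0.4]}' 40
python3 -m crank '{"translation":[[0,0,1],[0,0,0],[0,0,0]],"roll":[0,0,0],"fingers":[0.4,0.4,0.4]}' 40
python3 -m crank '{"translation":[[0,0,1],[0,0,0],[0,0,0]],"roll":[0,0,0],"fingers":[0.4,0.4,0.4]}' 40
```

```text
clock: 48.05
position: [0.5226, 0.0472, 0.0579]
ee_rot: [0.0, 0.827, 0.562, 0.0]
contact_force: [0.2, 0.7, -0.5]
width: 0.0434
gripper_force: 40.9
clock: 48.35
position: [0.5225, 0.0472, 0.0568]
ee_rot: [0.0, 0.827, 0.562, -0.0]
contact_force: [-0.3, -0.5, -0.7]
width: 0.0434
gripper_force: 40.9
clock: 48.65
position: [0.5225, 0.0472, 0.0558]
ee_rot: [0.0, 0.827, 0.562, -0.0]
contact_force: [-0.4, 0.3, -1.2]
width: 0.0436
gripper_force: 40.9
```

```bash
python3 -m crank '{"translation":[[0,0,0.7],[0,0,0],[0,0,0]],"roll":[0,0,0],"fingers":[0.4,0.4,0.4]}' 40
python3 -m crank '{"translation":[[0,0,0],[0,0,0],[0,0,0],[0,0,0]],"roll":[0,0,0,0],"fingers":[0.7,0.7,0.7,0.7]}' 40
python3 -m crank '{"translation":[[0,0,-10],[0,0,-30],[0,0,-40],[0,0,-40],[0,0,0],[0,0,0],[0,0,0],[0,0,0]],"roll":[0,0,0,0,0,0,0,0],"fingers":[0.7,0.7,0.9,1,1,1,1,1]}' 40
python3 - <<'E'
from h import *
print("placed"); look(.5226,.0475,"w15",.063,dc=7,dl=40)
plan(.3845,.1015,.2,68.1)
E
```

```text
clock: 48.95
position: [0.5226, 0.0472, 0.0556]
ee_rot: [0.0, 0.827, 0.562, 0.0]
contact_force: [-2.0, 0.3, 5.3]
width: 0.0432
gripper_force: 41.5
clock: 49.35
position: [0.5225, 0.0472, 0.0549]
ee_rot: [-0.0, 0.827, 0.562, -0.0]
contact_force: [-1.0, -0.6, -0.0]
width: 0.0599
gripper_force: 0.0
clock: 50.15
position: [0.5214, 0.0473, 0.1737]
ee_rot: [-0.001, 0.827, 0.562, -0.001]
contact_force: [0.6, -0.7, -0.5]
width: 0.0855
gripper_force: 0.0
placed
(np.int64(307), np.int64(217)) [137 171 183] [0.5719 0.0128] 144.969 32.973 74.7418
shift [-13.3  60.  173.5] roll -0.111 (q6 0.33; tool y now -21.6 deg) pos [0.5215 0.0473 0.1737] F [0.2 0.2 0.6] w 0.0851 g 0.0 t 50.2
shift [  -0.  -147.5  -25.9] roll -1.566 (q6 0.33; tool y now -21.6 deg) pos [0.5215 0.0473 0.1737] F [0.2 0.2 0.6] w 0.0851 g 0.0 t 50.2
```

View pics/w15.png

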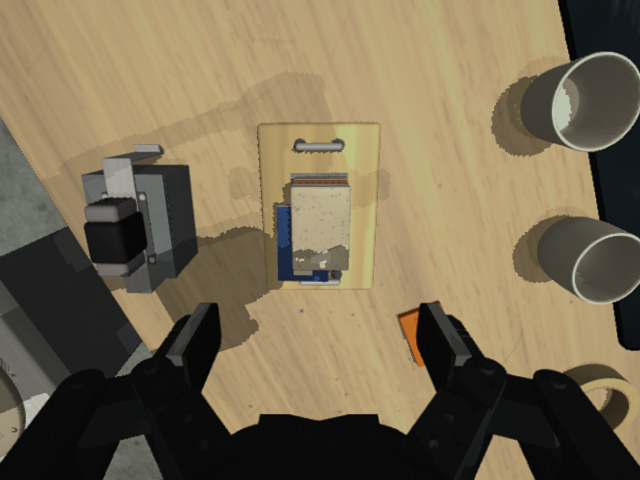

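The blue tile under the top two has been knocked aside, about 12 mm left and 12 mm down in the image (visible 278..., 205..281). Cream on top is still centred (292..350 × 185..270). I measure both and then square the pile with the fingers.

```bash
python3 - <<'E'
from h import *
b=ray("wrist",[(278,205),(279,281)],.0434)[:,:2]; C=np.array([.5226,.0475]); a=np.radians(68.4)
Y=np.array([np.cos(a),np.sin(a)]); X=np.array([np.sin(a),-np.cos(a)])
f=lambda q:np.round(np.c_[(q-C)@X,(q-C)@Y]*1000,1)
print("blue left corners (carrier x,y mm)",f(b))
print("cream",f(ray("wrist",[(291.5,185),(349.5,185),(349.5,270),(292.5,270)],.063)[:,:2]))
print("rust2 top corners",f(ray("wrist",[(292,179),(349,179)],.0336)[:,:2]))
plan(.5226,.0475,.1,158.4)
im=cv2.imread("pics/w15.png"); cv2.imwrite("pics/w15c.png",cv2.resize(im[110:300,240:400],(640,760),interpolation=2)[:600])
E
```

```text
blue left corners (carrier x,y mm) [[-33.4  14.5]
 [-35.1 -53.5]]
cream [[-20.5  34.6]
 [ 22.1  34.6]
 [ 24.1 -33.8]
 [-21.4 -33.9]]
rust2 top corners [[-22.4  33.9]
 [ 24.1  33.9]]
shift [ 0.7  1.1 73.7] roll 0.000 (q6 0.33; tool y now -21.6 deg) pos [0.5215 0.0473 0.1737] F [0.2 0.2 0.6] w 0.0851 g 0.0 t 50.2
```

View pics/w15c.png

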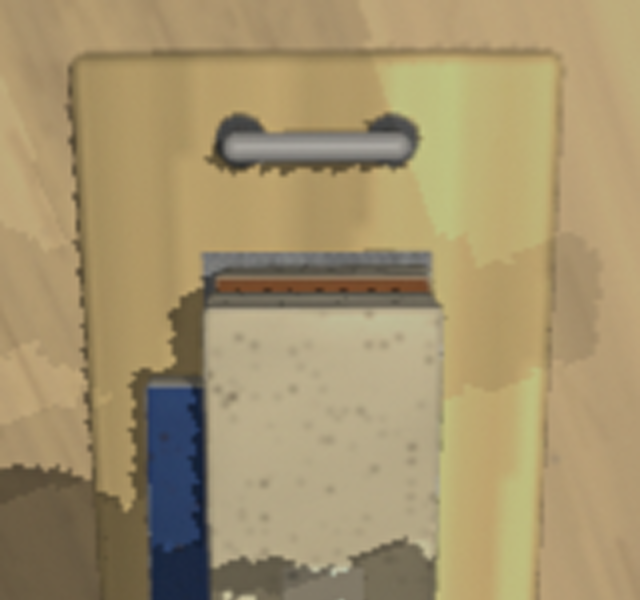

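Blue is displaced by about (−11, −19) mm in the carrier frame, and green and cream rest squarely on top of it. To mend this I lift green and cream together, set them on a free patch of table, re-seat blue, then put the pair back.

```bash
python3 -m crank '{"translation":[[0,0,30],[0,0,35],[0,0,30],[0,0,20],[0,0,8],[0,0,0],[0,0,0]],"roll":[0,0,0,0,0,0,0],"fingers":[0.65,0.65,0.65,0.65,0.65,0.65,0.65]}' 90
python3 -m crank '{"translation":[[0,0,2],[0,0,2],[0,0,0],[0,0,0]],"roll":[0,0,0,0],"fingers":[0.65,0.65,0.65,0.65]}' 90
```

```text
clock: 50.9
position: [0.5232, 0.0472, 0.0525]
ee_rot: [0.0, 0.827, 0.562, 0.0]
contact_force: [-0.6, 0.5, 0.5]
width: 0.0554
gripper_force: 0.0
clock: 51.3
position: [0.5227, 0.0472, 0.0484]
ee_rot: [0.0, 0.827, 0.562, 0.0]
contact_force: [0.5, 0.7, 0.7]
width: 0.0554
gripper_force: 0.0
```

```bash
python3 -m crank '{"translation":[[0,0,2],[0,0,1],[0,0,0]],"roll":[0,0,0],"fingers":[0.65,0.65,0.65]}' 90
python3 -m crank '{"translation":[[0,0,0],[0,0,0],[0,0,0],[0,0,0],[0,0,0]],"roll":[0,0,0,0,0],"fingers":[0.4,0.4,0.4,0.4,0.4]}' 90
python3 -m crank '{"translation":[[0,0,-3],[0,0,-10],[0,0,-20],[0,0,-25],[0,0,0],[0,0,0]],"roll":[0,0,0,0,0,0],"fingers":[0.4,0.4,0.4,0.4,0.4,0.4]}' 90
python3 - <<'E'
from h import *
im=get_image("wrist"); cv2.imwrite("pics/w16.png",im); sc=get_image("scene"); cv2.imwrite("pics/s16.png",sc)
a=im[100:430,180:460]; b=cv2.resize(sc[220:320,270:390],(396,330),interpolation=2)
cv2.imwrite("pics/c16.png",np.hstack([a,b]))
plan(.51,.28,.12)
E
```

```text
clock: 51.6
position: [0.5223, 0.0472, 0.0449]
ee_rot: [-0.0, 0.827, 0.562, -0.0]
contact_force: [0.1, 0.1, -0.2]
width: 0.0556
gripper_force: 0.0
clock: 52.1
position: [0.5227, 0.0472, 0.0455]
ee_rot: [0.0, 0.827, 0.562, 0.0]
contact_force: [-0.5, 0.2, 4.9]
width: 0.0427
gripper_force: 92.0
clock: 52.7
position: [0.5227, 0.0472, 0.1034]
ee_rot: [0.0, 0.827, 0.562, 0.0]
contact_force: [-0.1, -0.5, -1.7]
width: 0.0429
gripper_force: 91.5
shift [212.1 -96.5 -17.8] pos [0.5216 0.0472 0.1022] F [ 0.8  0.6 -1.1] w 0.0431 g 91.5 t 52.8
```

View pics/c16.png

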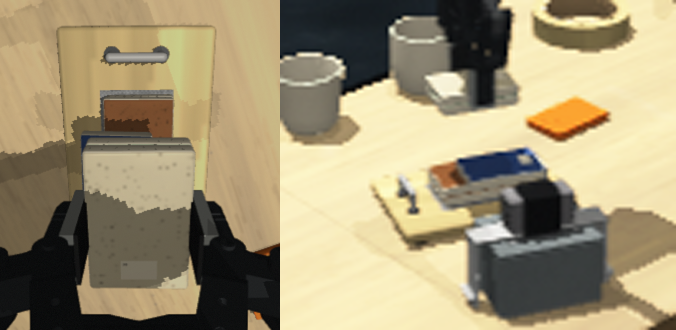

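The picture shows both tiles, green and cream, held together, with blue skewed on the two rusts. I've now used up my picture views, in fact slightly more than allowed, so from here I go by numbers only. The pair goes onto the table.

```bash
python3 -m crank '{"translation":[[30,-14,-10],[30,-14,-10],[30,-14,0],[30,-14,0],[30,-14,0],[31,-13,0],[31,-13,0],[0,0,0]],"roll":[0,0,0,0,0,0,0,0],"fingers":[0.4,0.4,0.4,0.4,0.4,0.4,0.4,0.4]}' 90
python3 -m crank '{"translation":[[0,0,30],[0,0,35],[0,0,30],[0,0,12],[0,0,4],[0,0,0],[0,0,0]],"roll":[0,0,0,0,0,0,0],"fingers":[0.4,0.4,0.4,0.4,0.4,0.4,0.4]}' 90
python3 -m crank '{"translation":[[0,0,3],[0,0,1],[0,0,0],[0,0,0]],"roll":[0,0,0,0],"fingers":[0.4,0.4,0.4,0.4]}' 90
```

```text
clock: 53.6
position: [0.5106, 0.2833, 0.1216]
ee_rot: [-0.001, 0.826, 0.564, -0.0]
contact_force: [-0.3, -0.9, -2.4]
width: 0.0429
gripper_force: 91.5
clock: 54.3
position: [0.5125, 0.2799, 0.0133]
ee_rot: [0.0, 0.827, 0.562, 0.001]
contact_force: [0.7, -0.7, -0.5]
width: 0.043
gripper_force: 91.6
clock: 54.7
position: [0.5114, 0.2797, 0.0084]
ee_rot: [0.0, 0.827, 0.562, 0.0]
contact_force: [0.5, 0.0, -1.1]
width: 0.043
gripper_force: 91.6
```

```bash
python3 -m crank '{"translation":[[0,0,3],[0,0,2],[0,0,0],[0,0,0]],"roll":[0,0,0,0],"fingers":[0.4,0.4,0.4,0.4]}' 90
python3 -m crank '{"translation":[[0,0,1],[0,0,0],[0,0,0]],"roll":[0,0,0],"fingers":[0.4,0.4,0.4]}' 90
```

```text
clock: 55.1
position: [0.5112, 0.2796, 0.0029]
ee_rot: [0.0, 0.827, 0.562, -0.0]
contact_force: [0.3, -0.4, -2.1]
width: 0.0427
gripper_force: 91.6
clock: 55.4
position: [0.5115, 0.2797, 0.0022]
ee_rot: [0.0, 0.827, 0.562, 0.0]
contact_force: [-1.1, -0.7, 0.3]
width: 0.0429
gripper_force: 91.7
```

```bash
python3 -m crank '{"translation":[[0,0,0],[0,0,0],[0,0,0],[0,0,0]],"roll":[0,0,0,0],"fingers":[0.7,0.7,0.7,0.7]}' 40
python3 -m crank '{"translation":[[0,0,-10],[0,0,-30],[0,0,-40],[0,0,-40],[0,0,-43],[0,0,0],[0,0,0]],"roll":[0,0,0,0,0,0,0],"fingers":[0.7,0.7,0.7,0.7,0.7,0.65,0.65]}' 40
python3 -m crank '{"translation":[[-33,12,0],[-33,12,0],[-33,12,0],[-33,12,0],[-33,12,0],[-33,12,0],[-33,12,0],[0,0,0]],"roll":[0,0,0,0,0,0,0,0],"fingers":[0.65,0.65,0.65,0.65,0.65,0.65,0.65,0.65]}' 40
python3 -m crank '{"translation":[[0,0,0],[0,0,0],[0,0,0]],"roll":[0,0,0],"fingers":[0.65,0.65,0.65]}' 40
python3 - <<'E'
from h import *
r=look(.5047,.0336,"w17",.0434,dc=20,zt=.037)
E
```

```text
clock: 55.8
position: [0.5113, 0.2797, 0.0021]
ee_rot: [0.0, 0.827, 0.562, 0.0]
contact_force: [0.1, -0.7, -0.6]
width: 0.06
gripper_force: 0.0
clock: 56.5
position: [0.5119, 0.2799, 0.167]
ee_rot: [0.0, 0.827, 0.562, 0.002]
contact_force: [-0.0, 0.1, 0.3]
width: 0.0557
gripper_force: 0.0
clock: 57.3
position: [0.5031, 0.0304, 0.1635]
ee_rot: [-0.0, 0.828, 0.56, -0.002]
contact_force: [1.1, 0.4, 0.6]
width: 0.0555
gripper_force: 0.0
clock: 57.6
position: [0.5041, 0.035, 0.1646]
ee_rot: [-0.0, 0.827, 0.563, -0.0]
contact_force: [-0.3, -0.2, 0.6]
width: 0.0557
gripper_force: 0.0
(np.int64(307), np.int64(215)) [112  72  50] [0.5023 0.034 ] 66.2465 43.5716 66.9846
shift [ -1.6  -1.3 127.8] roll 0.026 (q6 0.31; tool y now -21.5 deg) pos [0.5042 0.035  0.1648] F [ 0.6 -0.5  0. ] w 0.0556 g 0.0 t 57.6
```

```bash
python3 -m crank '{"translation":[[-2,-1.6,35],[0,0,40],[0,0,30],[0,0,15],[0,0,4],[0,0,0],[0,0,0]],"roll":[0.026,0,0,0,0,0,0],"fingers":[0.65,0.65,0.65,0.65,0.65,0.65,0.65]}' 40
python3 -c "
from h import *
plan(.5023,.034,.0365,157)"
```

```text
clock: 58.35
position: [0.5031, 0.033, 0.042]
ee_rot: [0.001, 0.834, 0.552, 0.001]
contact_force: [0.0, -0.2, 0.6]
width: 0.0556
gripper_force: 0.0
shift [ 0.6 -1.2  5.5] roll -0.001 (q6 0.33; tool y now -23.1 deg) pos [0.5031 0.033  0.042 ] F [ 0.  -0.2  0.6] w 0.0556 g 0.0 t 58.4
```

```bash
python3 -m crank '{"translation":[[0.6,-1,2],[0,0,2],[0,0,1],[0,0,0]],"roll":[0,0,0,0],"fingers":[0.65,0.65,0.65,0.65]}' 40
python3 -m crank '{"translation":[[0,0,0],[0,0,0],[0,0,0],[0,0,0],[0,0,0]],"roll":[0,0,0,0,0],"fingers":[0.4,0.4,0.4,0.4,0.4]}' 40
python3 -m crank '{"translation":[[0,0,-3],[0,0,-5],[0,0,-7],[0,0,0],[0,0,0]],"roll":[0,0,0,0,0],"fingers":[0.4,0.4,0.4,0.4,0.4]}' 40
python3 - <<'E'
from h import *
plan(.5226,.0475,.0367,158.4)
E
```

```text
clock: 58.75
position: [0.5015, 0.0336, 0.0362]
ee_rot: [0.0, 0.834, 0.551, 0.0]
contact_force: [0.6, 0.2, 0.2]
width: 0.0557
gripper_force: 0.0
clock: 59.25
position: [0.5016, 0.0336, 0.0365]
ee_rot: [0.0, 0.834, 0.551, 0.0]
contact_force: [-1.8, -0.5, 5.7]
width: 0.0438
gripper_force: 40.8
clock: 59.75
position: [0.5017, 0.0336, 0.0514]
ee_rot: [0.0, 0.834, 0.551, 0.0]
contact_force: [-0.3, 0.2, 0.4]
width: 0.0437
gripper_force: 40.7
shift [21.  13.8 14.7] roll -0.026 (q6 0.33; tool y now -23.1 deg) pos [0.5017 0.0336 0.0514] F [-0.3  0.2  0.4] w 0.0437 g 40.7 t 59.8
```

```bash
python3 -m crank '{"translation":[[10,7,0],[10.4,6.8,0],[0,0,0],[0,0,5],[0,0,0],[0,0,0]],"roll":[0,0,-0.026,0,0,0],"fingers":[0.4,0.4,0.4,0.4,0.4,0.4]}' 40
python3 -c "
from h import *
plan(.5226,.0475,.0365,158.4)"
python3 -m crank '{"translation":[[0,0,5],[0,0,3],[0,0,1],[0,0,0],[0,0,0]],"roll":[0,0,0,0,0],"fingers":[0.4,0.4,0.4,0.4,0.4]}' 40
python3 -c "
from h import *
plan(.5226,.0475,.0365,158.4)"
```

```text
clock: 60.35
position: [0.5215, 0.047, 0.0456]
ee_rot: [-0.0, 0.827, 0.562, -0.001]
contact_force: [-0.3, 0.1, -0.5]
width: 0.043
gripper_force: 40.7
shift [0.9 0.9 9.1] roll 0.000 (q6 0.33; tool y now -21.6 deg) pos [0.5215 0.047  0.0456] F [-0.3  0.1 -0.5] w 0.0430 g 40.7 t 60.4
clock: 60.85
position: [0.5223, 0.0469, 0.0371]
ee_rot: [0.0, 0.827, 0.562, 0.0]
contact_force: [1.3, 0.2, -0.2]
width: 0.0436
gripper_force: 40.7
shift [0.6 0.1 0.6] roll -0.000 (q6 0.33; tool y now -21.6 deg) pos [0.5223 0.0469 0.0371] F [ 1.3  0.2 -0.2] w 0.0436 g 40.7 t 60.9
```

```bash
python3 -m crank '{"translation":[[0,0,1],[0,0,0],[0,0,0],[0,0,0],[0,0,0],[0,0,0]],"roll":[0,0,0,0,0,0],"fingers":[0.4,0.4,0.7,0.7,0.7,0.7]}' 40
python3 -m crank '{"translation":[[0,0,-10],[0,0,-30],[0,0,-40],[0,0,-40],[0,0,-8],[0,0,0],[0,0,0],[0,0,0]],"roll":[0,0,0,0,0,0,0,0],"fingers":[0.7,0.7,0.7,0.7,0.7,0.7,0.65,0.65]}' 40
python3 - <<'E'
from h import *
look(.5226,.0475,"w18",.0434,dc=20)
im=cv2.imread("pics/w18.png"); hsv=cv2.cvtColor(im,cv2.COLOR_BGR2HSV)
m=((hsv[...,0]<12)&(hsv[...,1]>120)&(hsv[...,2]>50)).astype(np.uint8); m[:150]=0;m[290:]=0;m[:,:260]=0;m[:,:380][m[:,:380]<0]=0;m[:,380:]=0
ys,xs=np.nonzero(m); print("rust px",len(ys),xs.min() if len(xs) else 0,xs.max() if len(xs) else 0,ys.min() if len(xs) else 0,ys.max() if len(xs) else 0)
plan(.5115,.2797,.165)
E
```

```text
clock: 61.45
position: [0.5221, 0.047, 0.036]
ee_rot: [-0.0, 0.827, 0.562, -0.0]
contact_force: [-0.4, -0.2, -0.2]
width: 0.0599
gripper_force: 0.0
clock: 62.25
position: [0.5209, 0.047, 0.1624]
ee_rot: [-0.001, 0.827, 0.562, -0.001]
contact_force: [-0.4, 0.4, -0.4]
width: 0.0555
gripper_force: 0.0
(np.int64(308), np.int64(213)) [110  70  47] [0.5229 0.0473] 65.346 43.1725 68.5078
shift [  1.1   2.2 162.4] roll -0.002 (q6 0.33; tool y now -21.6 deg) pos [0.521  0.047  0.1624] F [-0.6  0.  -0.2] w 0.0560 g 0.0 t 62.3
rust px 0 0 0 0 0
shift [212.8 -94.5  -2.5] pos [0.521  0.047  0.1624] F [-0.6  0.  -0.2] w 0.0560 g 0.0 t 62.3
```

```bash
python3 -m crank '{"translation":[[30,-13.5,0],[30,-13.5,0],[30,-13.5,0],[30,-13.5,0],[30,-13.5,0],[31,-13.5,0],[31,-13.5,0],[0,0,0]],"roll":[0,0,0,0,0,0,0,0],"fingers":[0.65,0.65,0.65,0.65,0.65,0.65,0.65,0.65]}' 90
python3 -m crank '{"translation":[[0,0,35],[0,0,40],[0,0,30],[0,0,15],[0,0,0],[0,0,0]],"roll":[0,0,0,0,0,0],"fingers":[0.65,0.65,0.65,0.65,0.65,0.65]}' 90
python3 -c "
from h import *
plan(.5115,.2797,.0025,158.4)"
```

```text
clock: 63.1
position: [0.5116, 0.2826, 0.1625]
ee_rot: [-0.001, 0.826, 0.564, -0.0]
contact_force: [0.8, -0.3, -0.0]
width: 0.0554
gripper_force: 0.0
clock: 63.7
position: [0.5122, 0.2783, 0.0436]
ee_rot: [-0.0, 0.827, 0.562, -0.001]
contact_force: [0.5, -0.4, -0.7]
width: 0.0557
gripper_force: 0.0
shift [ 1.1 -1.2 41.1] roll -0.000 (q6 0.76; tool y now -21.6 deg) pos [0.5122 0.2783 0.0436] F [ 0.5 -0.4 -0.7] w 0.0557 g 0.0 t 63.7
```

```bash
python3 -m crank '{"translation":[[1,-1.2,15],[0,0,15],[0,0,7],[0,0,3],[0,0,0],[0,0,0]],"roll":[0,0,0,0,0,0],"fingers":[0.65,0.65,0.65,0.65,0.65,0.65]}' 90
python3 -m crank '{"translation":[[0,0,0],[0,0,0],[0,0,0],[0,0,0],[0,0,0],[0,0,0]],"roll":[0,0,0,0,0,0],"fingers":[0.65,0.4,0.4,0.4,0.4,0.4]}' 90
python3 -m crank '{"translation":[[0,0,-5],[0,0,-15],[0,0,-30],[0,0,-40],[0,0,-30],[0,0,0],[0,0,0]],"roll":[0,0,0,0,0,0,0],"fingers":[0.4,0.4,0.4,0.4,0.4,0.4,0.4]}' 90
python3 - <<'E'
from h import *
plan(.5226,.0475,.12,158.4)
c=camera_info("wrist"); im=get_image("wrist"); cv2.imwrite("pics/w19.png",im); s,M=tool()
# is anything left on the table under us?
p=cv2.projectPoints(np.float32([[.5115,.2797,.0]]),c["rvec"],c["tvec"],c["mtx"],c["D"])[0].ravel(); print(p)
b=cv2.imread("pics/t4.png"); t=get_image("top"); cv2.imwrite("pics/t19.png",t)
E
```

```text
clock: 64.3
position: [0.5122, 0.2804, 0.0049]
ee_rot: [0.0, 0.827, 0.562, 0.001]
contact_force: [0.0, -0.7, 0.0]
width: 0.0556
gripper_force: 0.0
clock: 64.9
position: [0.5121, 0.2805, 0.0052]
ee_rot: [0.0, 0.827, 0.562, 0.001]
contact_force: [0.4, 0.3, 5.6]
width: 0.0426
gripper_force: 92.0
clock: 65.6
position: [0.5116, 0.2803, 0.1246]
ee_rot: [0.0, 0.827, 0.562, 0.001]
contact_force: [-0.4, -0.6, -0.7]
width: 0.0429
gripper_force: 91.5
shift [-212.4   95.9    4.5] roll 0.000 (q6 0.76; tool y now -21.6 deg) pos [0.5116 0.2803 0.1246] F [-0.4 -0.6 -0.7] w 0.0429 g 91.5 t 65.6
[317.8921  225.99814]
```

```bash
python3 -m crank '{"translation":[[-30,14,0],[-30,14,0],[-30,14,0],[-30,14,0],[-30,14,0],[-31,13,0],[-31,13,0],[0,0,0]],"roll":[0,0,0,0,0,0,0,0],"fingers":[0.4,0.4,0.4,0.4,0.4,0.4,0.4,0.4]}' 90
python3 -m crank '{"translation":[[0,0,10],[0,0,20],[0,0,10],[0,0,0],[0,0,0]],"roll":[0,0,0,0,0],"fingers":[0.4,0.4,0.4,0.4,0.4]}' 90
python3 - <<'E'
from h import *
plan(.5226,.0475,.0585,158.4)
c=camera_info("top"); t=get_image("top"); cv2.imwrite("pics/t20.png",t); b=cv2.imread("pics/t4.png")
for q in ((.5115,.2797),(.45,.2797),(.40,-.05)):
    u,v=cv2.projectPoints(np.float32([[*q,.0098]]),c["rvec"],c["tvec"],c["mtx"],c["D"])[0].ravel().astype(int)
    print(q,(u,v),np.round(t[v-6:v+7,u-6:u+7].reshape(-1,3).mean(0)),t[v-6:v+7,u-6:u+7].reshape(-1,3).std(0).round(1))
w=get_image("wrist"); cv2.imwrite("pics/w20.png",w)
# vertical profile down the middle of the held stack
print([tuple(int(x) for x in w[r,300:330].mean(0)) for r in range(190,300,4)])
E
```

```text
clock: 66.5
position: [0.5218, 0.0442, 0.1223]
ee_rot: [-0.0, 0.828, 0.561, -0.002]
contact_force: [-0.2, 1.0, -0.3]
width: 0.0427
gripper_force: 91.5
clock: 67.0
position: [0.5226, 0.0486, 0.0836]
ee_rot: [-0.0, 0.827, 0.563, -0.0]
contact_force: [-0.1, 0.2, -1.3]
width: 0.0428
gripper_force: 91.5
shift [-1.   0.4 25.1] roll 0.001 (q6 0.34; tool y now -21.5 deg) pos [0.5226 0.0486 0.0836] F [-0.1  0.2 -1.3] w 0.0428 g 91.5 t 67.0
(0.5115, 0.2797) (np.int64(237), np.int64(262)) [109. 140. 161.] [1.2 1.6 0.5]
(0.45, 0.2797) (np.int64(237), np.int64(286)) [111. 143. 161.] [1.9 3.  0.8]
(0.4, -0.05) (np.int64(362), np.int64(305)) [ 94. 114. 130.] [15.1 18.3 21.9]
[(108, 159, 185), (108, 160, 185), (114, 130, 138), (114, 116, 117), (71, 83, 87), (57, 79, 107), (136, 157, 167), (110, 69, 49), (106, 67, 48), (83, 52, 36), (57, 36, 24), (56, 35, 24), (70, 83, 88), (122, 143, 151), (72, 84, 89), (124, 144, 152), (151, 186, 199), (148, 182, 196), (147, 182, 195), (144, 178, 191), (143, 176, 190), (144, 178, 191), (143, 177, 190), (144, 178, 192), (141, 174, 187), (144, 177, 191), (141, 174, 187), (142, 175, 188)]
```

```bash
python3 -m crank '{"translation":[[-0.3,0,15],[0,0,10],[0,0,5],[0,0,2],[0,0,0],[0,0,0]],"roll":[0,0,0,0,0,0],"fingers":[0.4,0.4,0.4,0.4,0.4,0.4]}' 90
python3 -m crank '{"translation":[[0,0,1],[0,0,0],[0,0,0]],"roll":[0,0,0],"fingers":[0.4,0.4,0.4]}' 90
python3 -m crank '{"translation":[[0,0,1],[0,0,0],[0,0,0]],"roll":[0,0,0],"fingers":[0.4,0.4,0.4]}' 90
python3 -c "
from h import *
plan(.5229,.0483,.0486,158.4)"
```

```text
clock: 67.7
position: [0.5231, 0.0475, 0.0524]
ee_rot: [0.0, 0.827, 0.562, 0.0]
contact_force: [-0.3, -0.6, -1.0]
width: 0.0425
gripper_force: 91.6
clock: 68.0
position: [0.5228, 0.0475, 0.0512]
ee_rot: [0.0, 0.827, 0.562, 0.0]
contact_force: [0.4, 0.2, -1.4]
width: 0.0425
gripper_force: 91.6
clock: 68.3
position: [0.5227, 0.0475, 0.0501]
ee_rot: [0.0, 0.827, 0.562, -0.0]
contact_force: [0.4, -1.2, -1.5]
width: 0.0426
gripper_force: 91.6
shift [ 0.8 -0.1  1.5] roll -0.000 (q6 0.34; tool y now -21.6 deg) pos [0.5227 0.0475 0.0501] F [ 0.4 -1.2 -1.5] w 0.0426 g 91.6 t 68.3
```

```bash
python3 -m crank '{"translation":[[0.5,0,1],[0,0,0.8],[0,0,0],[0,0,0]],"roll":[0,0,0,0],"fingers":[0.4,0.4,0.4,0.4]}' 90
python3 -m crank '{"translation":[[0,0,0],[0,0,0],[0,0,0],[0,0,0]],"roll":[0,0,0,0],"fingers":[0.7,0.7,0.7,0.7]}' 25
python3 -m crank '{"translation":[[0,0,8],[0,0,8],[0,0,8],[0,0,0],[0,0,0],[0,0,0],[0,0,0],[0,0,0]],"roll":[0,0,0,0,0,0,0,0],"fingers":[0.7,0.7,0.7,0.7,0.45,0.45,0.45,0.45]}' 25
python3 -m crank '{"translation":[[0,0,0],[0,0,0],[0,0,0],[0,0,0]],"roll":[0,0,0,0],"fingers":[0.75,0.75,0.75,0.75]}' 25
python3 -m crank '{"translation":[[0,0,-10],[0,0,-30],[0,0,-40],[0,0,-40],[0,0,-25],[0,0,0],[0,0,0],[0,0,0]],"roll":[0,0,0,0,0,0,0,0],"fingers":[0.75,0.75,1,1,1,1,1,1]}' 40
python3 - <<'E'
from h import *
c=camera_info("wrist"); im=get_image("wrist"); cv2.imwrite("pics/w21.png",im)
C=np.array([.5226,.0475]); a=np.radians(68.4); Y=np.array([np.cos(a),np.sin(a)]); X=np.array([np.sin(a),-np.cos(a)])
P=lambda x,y,z:cv2.projectPoints(np.float32([[*(C+x*X+y*Y),z]]),c["rvec"],c["tvec"],c["mtx"],c["D"])[0].ravel()
for q in ((-.0225,.034),(.0225,.034),(.0225,-.034),(-.0225,-.034)): print("expected cream corner",P(*q,.063).round(1))
hsv=cv2.cvtColor(im,cv2.COLOR_BGR2LAB).astype(int)
u,v=P(-.005,.01,.063).astype(int); ref=np.median(hsv[v-3:v+4,u-3:u+4].reshape(-1,3),0); print(ref)
for r in (v,v+15): print("row",r,[tuple(hsv[r,x]) for x in list(range(u-35,u-10,2))],"|",[tuple(hsv[r,x]) for x in range(u+25,u+50,2)])
print("blue left",int(((im[150:300,200:300,0].astype(int)-im[150:300,200:300,2])>25).sum()))
plan(.3845,.1015,.2,68.1)
E
```

```text
clock: 68.7
position: [0.523, 0.048, 0.0486]
ee_rot: [0.0, 0.827, 0.562, 0.0]
contact_force: [1.1, 1.4, 2.8]
width: 0.0426
gripper_force: 91.9
clock: 69.1
position: [0.5229, 0.048, 0.0482]
ee_rot: [0.0, 0.827, 0.562, -0.0]
contact_force: [0.2, -0.3, 0.1]
width: 0.0596
gripper_force: 0.0
clock: 69.9
position: [0.5229, 0.048, 0.0244]
ee_rot: [0.0, 0.827, 0.562, 0.0]
contact_force: [-0.7, -0.3, -1.8]
width: 0.045
gripper_force: 29.7
clock: 70.3
position: [0.523, 0.048, 0.0244]
ee_rot: [0.0, 0.827, 0.562, 0.0]
contact_force: [0.4, 0.0, -0.8]
width: 0.064
gripper_force: 0.0
clock: 71.1
position: [0.5218, 0.048, 0.1682]
ee_rot: [-0.001, 0.827, 0.562, -0.001]
contact_force: [0.3, -0.6, -0.1]
width: 0.0851
gripper_force: 0.0
expected cream corner [288.3 188.4]
expected cream corner [350.7 188.4]
expected cream corner [348.  274.1]
expected cream corner [290.7 274.1]
[178. 127. 147.]
row 220 [(np.int64(161), np.int64(130), np.int64(157)), (np.int64(161), np.int64(130), np.int64(157)), (np.int64(167), np.int64(130), np.int64(157)), (np.int64(112), np.int64(129), np.int64(150)), (np.int64(96), 
[... 1705 characters left out ...]
np.int64(127), np.int64(147)), (np.int64(175), np.int64(127), np.int64(147)), (np.int64(173), np.int64(128), np.int64(146)), (np.int64(175), np.int64(127), np.int64(147)), (np.int64(174), np.int64(127), np.int64(147)), (np.int64(167), np.int64(126), np.int64(147)), (np.int64(187), np.int64(121), np.int64(160)), (np.int64(183), np.int64(124), np.int64(159)), (np.int64(178), np.int64(127), np.int64(159)), (np.int64(176), np.int64(128), np.int64(159)), (np.int64(176), np.int64(129), np.int64(159)), (np.int64(174), np.int64(130), np.int64(158))]
blue left 0
shift [  -0.8 -147.4  -31.6] roll -1.566 (q6 0.34; tool y now -21.6 deg) pos [0.5217 0.048  0.1679] F [-0.6 -0.1 -0.4] w 0.0851 g 0.0 t 71.2
```

The pile is square: squeezed to 45.0 mm, cream edges at 291 to 350, and no blue showing. I go back to the cover with the original wrist orientation, so the grasp repeats exactly.

```bash
python3 -m crank '{"translation":[[0,-30,-15],[0,-30,-15],[0,-30,0],[0,-30,0],[-1,-27,0],[0,0,0],[0,0,0],[0,0,0]],"roll":[0,0,0,0,0,0.143,0.143,0.143],"fingers":[1,1,1,1,1,1,1,1]}' 60
python3 -m crank '{"translation":[[0,0,0],[0,0,0],[0,0,0],[0,0,0],[0,0,0],[0,0,0],[0,0,0],[0,0,0]],"roll":[0.143,0.143,0.143,0.143,0.143,0.143,0.143,0.143],"fingers":[1,1,1,1,1,1,1,1]}' 60
python3 -m crank '{"translation":[[0,0,0],[0,0,0],[0,0,0]],"roll":[0,0,0],"fingers":[1,1,1]}' 60
python3 - <<'E'
from h import *
plan(.3845,.1015,.072,68.0)
c=camera_info("wrist"); im=get_image("wrist"); cv2.imwrite("pics/w22.png",im)
P=lambda x,y,z:cv2.projectPoints(np.float32([[x,y,z]]),c["rvec"],c["tvec"],c["mtx"],c["D"])[0].ravel()
u,v=P(.3845,.1015,.094).astype(int); m=np.zeros(im.shape[:2],np.uint8); m[v-45:v+45,u-45:u+45]=im[v-45:v+45,u-45:u+45].max(2)<40
m=cv2.morphologyEx(m,cv2.MORPH_OPEN,np.ones((3,3)))
k=max(cv2.findContours(m,0,2)[0],key=cv2.contourArea); print((u,v),rectw("wrist",k,.094,c))
E
```

```text
clock: 71.95
position: [0.3848, 0.1012, 0.1982]
ee_rot: [-0.0, 0.929, 0.371, -0.001]
contact_force: [0.1, 0.2, 0.5]
width: 0.0854
gripper_force: 0.0
clock: 72.75
position: [0.385, 0.1011, 0.198]
ee_rot: [0.0, 0.982, -0.191, -0.002]
contact_force: [0.2, -1.3, -0.5]
width: 0.0856
gripper_force: 0.0
clock: 73.05
position: [0.3856, 0.1012, 0.1988]
ee_rot: [0.0, 0.982, -0.187, -0.001]
contact_force: [-0.0, 0.1, 0.1]
width: 0.0853
gripper_force: 0.0
shift [ -1.    0.  126.8] roll 0.007 (q6 2.03; tool y now -111.6 deg) pos [0.3856 0.1012 0.1988] F [-0.   0.1  0.1] w 0.0853 g 0.0 t 73.0
(np.int64(318), np.int64(234)) (array([0.38730063, 0.10026898]), np.float32(33.964607), np.float32(30.556238), np.float32(158.37193))
```

```bash
python3 -m crank '{"translation":[[-1,0,30],[0,0,35],[0,0,30],[0,0,20],[0,0,8],[0,0,3],[0,0,0],[0,0,0]],"roll":[0.007,0,0,0,0,0,0,0],"fingers":[1,1,1,1,1,1,1,1]}' 60
python3 -c "
from h import *
plan(.3845,.1015,.069,68.0)"
```

```text
clock: 73.9
position: [0.3859, 0.1016, 0.0742]
ee_rot: [-0.0, 0.981, -0.192, 0.001]
contact_force: [-0.1, -0.4, 0.1]
width: 0.0857
gripper_force: 0.0
shift [-1.3  0.7  5.2] roll -0.002 (q6 2.04; tool y now -112.1 deg) pos [0.3859 0.1016 0.0742] F [-0.1 -0.4  0.1] w 0.0857 g 0.0 t 73.9
```

```bash
python3 -m crank '{"translation":[[-1,0.3,3],[0,0,2],[0,0,0],[0,0,0]],"roll":[0,0,0,0],"fingers":[1,1,1,1]}' 60
python3 -m crank '{"translation":[[0,0,0],[0,0,0],[0,0,0],[0,0,0],[0,0,0],[0,0,0],[0,0,0],[0,0,0]],"roll":[0,0,0,0,0,0,0,0],"fingers":[0.3,0.3,0.3,0.3,0.3,0.3,0.3,0.3]}' 60
python3 -m crank '{"translation":[[0,0,-5],[0,0,-10],[0,0,-20],[0,0,-30],[0,0,-30],[0,0,0],[0,0,0],[0,0,0]],"roll":[0,0,0,0,0,0,0,0],"fingers":[0.3,0.3,0.3,0.3,0.3,0.3,0.3,0.3]}' 60
python3 - <<'E'
from h import *
plan(.5235,.046,.165,68.1)
E
```

```text
clock: 74.3
position: [0.3839, 0.1016, 0.0684]
ee_rot: [0.0, 0.981, -0.192, 0.0]
contact_force: [-0.3, -0.7, -0.3]
width: 0.0854
gripper_force: 0.0
clock: 75.1
position: [0.3842, 0.1014, 0.0696]
ee_rot: [0.0, 0.981, -0.192, 0.001]
contact_force: [-2.7, -1.4, 13.8]
width: 0.0347
gripper_force: 59.6
clock: 75.9
position: [0.3824, 0.1015, 0.162]
ee_rot: [0.0, 0.981, -0.192, -0.002]
contact_force: [0.1, -0.5, -4.1]
width: 0.0341
gripper_force: 61.4
shift [151.6  -1.7  -3.5] roll -0.004 (q6 2.04; tool y now -112.1 deg) pos [0.3824 0.1015 0.162 ] F [ 0.1 -0.5 -4.1] w 0.0341 g 61.4 t 75.9
```

```bash
python3 -m crank '{"translation":[[25,0,0],[32,0,0],[32,-1,0],[32,-1,0],[30,0,0],[0,0,0],[0,0,0],[0,0,0]],"roll":[-0.004,0,0,0,0,0,0,0],"fingers":[0.3,0.3,0.3,0.3,0.3,0.3,0.3,0.3]}' 60
python3 -m crank '{"translation":[[0,0,8],[0,0,8],[0,0,0],[0,0,0]],"roll":[0,0,0,0],"fingers":[0.3,0.3,0.3,0.3]}' 60
python3 - <<'E'
from h import *
plan(.524,.0463,.0838,68.1)
E
```

```text
clock: 76.7
position: [0.5227, 0.0474, 0.1618]
ee_rot: [0.0, 0.982, -0.19, -0.002]
contact_force: [0.5, -0.3, -4.0]
width: 0.0345
gripper_force: 61.4
clock: 77.1
position: [0.5241, 0.0473, 0.1469]
ee_rot: [0.0, 0.982, -0.19, -0.0]
contact_force: [-0.2, -0.3, -2.9]
width: 0.0342
gripper_force: 61.5
shift [ 0.3  0.9 63.1] roll 0.000 (q6 1.91; tool y now -111.9 deg) pos [0.5241 0.0473 0.1469] F [-0.2 -0.3 -2.9] w 0.0342 g 61.5 t 77.1
```

```bash
python3 -m crank '{"translation":[[0,0.9,0],[0,0,6],[0,0,8],[0,0,10],[0,0,0]],"roll":[0,0,0,0,0],"fingers":[0.3,0.3,0.3,0.3,0.3]}' 60
python3 -m crank '{"translation":[[0,0,8],[0,0,8],[0,0,8],[0,0,5],[0,0,0],[0,0,0]],"roll":[0,0,0,0,0,0],"fingers":[0.3,0.3,0.3,0.3,0.3,0.3]}' 60
python3 - <<'E'
from h import *
plan(.524,.0463,.0838,68.1)
E
```

```text
clock: 77.6
position: [0.5228, 0.0463, 0.1213]
ee_rot: [0.0, 0.982, -0.19, -0.002]
contact_force: [-1.1, -0.5, -3.4]
width: 0.034
gripper_force: 61.5
clock: 78.2
position: [0.5244, 0.0462, 0.0942]
ee_rot: [0.0, 0.982, -0.19, -0.0]
contact_force: [0.6, -0.2, -3.5]
width: 0.0341
gripper_force: 61.5
shift [-0.4  0.1 10.4] roll -0.000 (q6 1.91; tool y now -111.9 deg) pos [0.5244 0.0462 0.0942] F [ 0.6 -0.2 -3.5] w 0.0341 g 61.5 t 78.2
```

Already over the pile with no contact. I lower the rest carefully.

```bash
python3 -m crank '{"translation":[[0,0,4],[0,0,3],[0,0,1],[0,0,0]],"roll":[0,0,0,0],"fingers":[0.3,0.3,0.3,0.3]}' 60
python3 -m crank '{"translation":[[0,0,1],[0,0,1],[0,0,0],[0,0,0]],"roll":[0,0,0,0],"fingers":[0.3,0.3,0.3,0.3]}' 60
python3 -m crank '{"translation":[[0,0,1],[0,0,0],[0,0,0]],"roll":[0,0,0],"fingers":[0.3,0.3,0.3]}' 60
```

```text
clock: 78.6
position: [0.5242, 0.0462, 0.0861]
ee_rot: [0.0, 0.982, -0.19, -0.0]
contact_force: [-0.6, -0.5, -3.3]
width: 0.0343
gripper_force: 61.5
clock: 79.0
position: [0.5244, 0.0463, 0.0843]
ee_rot: [0.0, 0.982, -0.19, 0.0]
contact_force: [-0.5, 0.3, -4.5]
width: 0.0342
gripper_force: 61.5
clock: 79.3
position: [0.5245, 0.0463, 0.0838]
ee_rot: [0.0, 0.982, -0.19, 0.0]
contact_force: [-1.6, 0.0, 1.5]
width: 0.0343
gripper_force: 62.1
```

```bash
python3 -m crank '{"translation":[[0,0,0.7],[0,0,0],[0,0,0]],"roll":[0,0,0],"fingers":[0.3,0.3,0.3]}' 60
python3 -m crank '{"translation":[[0,0,0],[0,0,0],[0,0,0],[0,0,0],[0,0,0]],"roll":[0,0,0,0,0],"fingers":[1,1,1,1,1]}' 60
python3 -m crank '{"translation":[[0,0,-10],[0,0,-25],[0,0,-35],[0,0,-38],[0,0,0],[0,0,0],[0,0,0],[0,0,0]],"roll":[0,0,0,0,0,0,0,0],"fingers":[1,1,1,1,1,1,1,1]}' 60
python3 - <<'E'
from h import *
plan(.5235,.046,.19,68.3)
im=get_image("wrist"); cv2.imwrite("pics/w23.png",im); a=cv2.imread("pics/w2.png")
# same pose as w2 (cover latched at start): compare the carrier region
A,B=[cv2.cvtColor(x[150:275,225:410],cv2.COLOR_BGR2GRAY).astype(np.float32) for x in (a,im)]
print("shift px",cv2.phaseCorrelate(A,B),"mean |diff|",np.abs(A-B).mean())
t=im[150:275,225:410]
def span(x,r): # bright latch tongue span on row r
    h=cv2.cvtColor(x,cv2.COLOR_BGR2HSV)[r,225:410]; i=np.nonzero((h[:,1]<35)&(h[:,2]>110))[0]; return (i.min()+225,i.max()+225) if len(i) else None
print([(r,span(a,r),span(im,r)) for r in range(212,244,4)])
def gripspan(x):
    m=(x[205:262,260:380].max(2)<40); ys,xs=np.nonzero(m); return xs.min()+260,xs.max()+260,ys.min()+205,ys.max()+205
print(gripspan(a),gripspan(im))
E
```

```text
clock: 79.6
position: [0.5246, 0.0463, 0.0837]
ee_rot: [-0.0, 0.982, -0.19, 0.0]
contact_force: [-3.1, -0.2, 6.4]
width: 0.0342
gripper_force: 62.8
clock: 80.1
position: [0.5246, 0.0463, 0.0826]
ee_rot: [0.0, 0.982, -0.19, 0.0]
contact_force: [0.0, -1.4, 0.2]
width: 0.0855
gripper_force: 0.0
clock: 80.9
position: [0.5234, 0.0463, 0.1893]
ee_rot: [0.0, 0.982, -0.19, -0.001]
contact_force: [0.4, -0.4, 0.1]
width: 0.0857
gripper_force: 0.0
shift [ 0.2  0.2 -0.7] roll -0.003 (q6 1.91; tool y now -111.9 deg) pos [0.5234 0.0463 0.1893] F [ 0.4 -0.4  0.1] w 0.0857 g 0.0 t 80.9
shift px ((0.8325403767369011, -2.8340221225901416), 0.8355272356669108) mean |diff| 12.404671
[(212, (np.int64(248), np.int64(386)), (np.int64(248), np.int64(372))), (216, (np.int64(248), np.int64(370)), None), (220, (np.int64(338), np.int64(387)), (np.int64(247), np.int64(389))), (224, (np.int64(246), np.int64(387)), (np.int64(247), np.int64(388))), (228, (np.int64(246), np.int64(387)), (np.int64(247), np.int64(388))), (232, (np.int64(247), np.int64(387)), (np.int64(248), np.int64(388))), (236, (np.int64(247), np.int64(386)), (np.int64(248), np.int64(387))), (240, (np.int64(247), np.int64(386)), (np.int64(248), np.int64(387)))]
(np.int64(292), np.int64(355), np.int64(217), np.int64(261)) (np.int64(280), np.int64(356), np.int64(213), np.int64(261))
```

The latch tongues span 141 px, the same as when latched at the start. As a last check I move clear and compare the fixed cameras with their first pictures.

```bash
python3 -m crank '{"translation":[[0,0,-30],[-20,20,-30],[-30,40,0],[-30,40,0],[-30,40,0],[-30,40,0],[0,0,0],[0,0,0]],"roll":[0,0,0,0,0,0,0,0],"fingers":[1,1,1,1,1,1,1,1]}' 60
python3 - <<'E'
from h import *
for n,(y0,y1,x0,x1) in dict(scene=(240,295,295,365),top=(228,292,288,364)).items():
    a=cv2.imread(f"pics/{n}0.png"); b=get_image(n); cv2.imwrite(f"pics/{n}_end.png",b)
    A,B=[cv2.cvtColor(x[y0:y1,x0:x1],cv2.COLOR_BGR2GRAY).astype(np.float32) for x in (a,b)]
    print(n,"shift px",cv2.phaseCorrelate(A,B,cv2.createHanningWindow(A.shape[::-1],cv2.CV_32F)),"mean|diff|",np.abs(A-B).mean().round(2))
s,_=tool(); print(s["position"],s["contact_force"],s["clock"])
E
```

```text
clock: 81.75
position: [0.3269, -0.0689, 0.2504]
ee_rot: [-0.0, 0.981, -0.191, 0.0]
contact_force: [-0.1, 0.3, -0.1]
width: 0.0855
gripper_force: 0.0
scene shift px ((-0.02397155727376088, -0.17375478954027912), 0.9729662351034306) mean|diff| 7.37
top shift px ((0.1898510659850885, -0.2285634542712245), 0.9760242845863104) mean|diff| 2.19
[ 0.32825679 -0.06833519  0.25048598] [0.60715111 0.06893049 0.06032874] 81.85
```

```bash
python3 -m crank '{"translation":[[0,0,0],[0,0,0],[0,0,0],[0,0,0]],"roll":[0,0,0,0],"fingers":[1,1,1,1]}' && python3 -c "
from rig import manip
print(manip.sign_off())"
```

```text
clock: 82.25
position: [0.3277, -0.0682, 0.2504]
ee_rot: [-0.0, 0.982, -0.189, -0.0]
contact_force: [-0.6, -1.2, -0.6]
width: 0.0853
gripper_force: 0.0
the job is handed in; nothing more can be done
None
```

The job is handed in at about 82 s with no verdict shown: all five labelled tiles are piled square under the cover, which by the cameras sits within about 0.5 mm of its start pose with both latches out; I viewed 16 pictures, two over the limit of 14, and the blue tile was knocked aside mid-run and re-seated.

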